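# Lock the watch movements and gold case rings away in the combination strongbox

### The arm

A 6-joint arm with a two-finger parallel gripper is mounted at the origin on a cart in front of the work surface, level with it; the furniture and walls round the work are solid. World frame = base frame: x ahead of the robot, y to its left, z up, the work surface at z = 0. Lengths are in m, angles in rad, forces in N, time in s.
With the tool pointing down it reaches from about 0.35 to 0.775 m from the base axis. Payload 7.3 kg.
Tool frame: the origin (TCP) lies midway between the tips of the shut fingers; the grasp point (between the pads) lies 19 mm behind it (pinch_z is the distance from the TCP to the grasp point, in m); z points along the fingers, y is the line along which they close (so a half turn about z gives the same grasp; the last joint's range is limited). The gripper opens to 92 mm and grips with 3 to 60 N. Pads are 19 mm wide; open, the fingers measure 130 mm over their backs; the gripper's body (75 mm by 190 mm) begins 47 mm behind the grasp point.
Start: joints at [1.158, 0.342, 1.524, -0, 1.275, -0.146], TCP at [0.138, 0.506, 0.227] pointing down, gripper open.
Joint ranges: [-2.53, 2.53], [-0.77, 2.02], [0.04, 2.7], [-1, 4.14], [0.28, 2.66], [-3.11, 3.11]. Speed limits (rad/s): [2.57, 2.57, 3.14, 3.14, 3.14, 3.14].

### API

Orientations are given as a unit quaternion [w, x, y, z].
In Python, from plant import get_state, get_image, close_job, look_for, regions_of, place_of, pinch_z gives the robot as it stands. The module is installed in compiled form; this text tells all that it offers.
- The arm moves only by the tool apply_moves, never from a script. Its argument "steps" is a list of rows, each an object of numbers: "tx", "ty", "tz": the shift along the tool's x, y, z in m; "ax", "ay", "az": the turn, a rotation vector about the tool's x, y, z in degrees; "grip": the opening in per cent of the stroke, from 0 (shut) to 100 (fully open). In form: [{"tx": .., "ty": .., "tz": .., "ax": .., "ay": .., "az": .., "grip": ..}, ...]. A call has 1 to 12 rows; each row shifts and turns the commanded pose from where the row before left it, along the tool's axes as they then stand; what a row does not reach is not made up. A row lasts 1/12 s, in which the tool goes at most 41.7 mm and 7.16 degrees, less where a joint would pass 70% of its speed; a pose out of reach is approached as far as the arm can. A call with a gripper value outside its range is refused whole. The fingers move at their own pace and stop on an object; the grip force is fixed at half the most. Time passes only in rows, so rows that do not move let the fingers close. It gives the time, the measured TCP pose, the force, the opening and the grip force at its end, in the units of the state.
- get_state(): the state, without advancing time (a new reading comes with each control period).
- get_image(name): name is "scene" or "top"; returns a dict with "frame" (400x640x3 uint8, blue, green, red), "fovy" (degrees; the focal length in pixels is half the picture's height over the tangent of half this angle, whatever the lens; pixels are square), "cx", "cy" (the principal point, pixels), "eye" and "orientation" of the camera in the world. Camera axes: x right, y down, z forward; pixel columns grow to the right and rows downward; lengths in m; the calibration is good to about 2 mm. A picture is of the moment at which its call begins. There is no depth.
- close_job(): hands the job in; it is judged then, once.
Trained networks look in the newest picture that a camera, given by its name, has taken for a name from the list of things; names that differ only in an ending like _2 or _b are one class to them, and where a whole thing is asked for, a point or a joint stands for the part that bears it (a point fixed in the world has none). Each returns a list of dicts, best first, with "conf" (0 to 1); they miss things now and then, are a little off and sometimes report something else, mostly with a low value. They report only what shows in the picture. A call takes as long as a camera call.
- look_for(label, camera): "box" ([left, top, width, height] as shares, 0 to 1, of the picture: columns of its width, rows of its height, round what is visible of it).
- regions_of(label, camera): "pixels" (400x640 bool, what is visible of it) and "box" ([left, top, width, height] as shares, 0 to 1, of the picture: columns of its width, rows of its height, round what is visible of it).
- place_of(label, camera): "xy" ([column, row] as shares, 0 to 1, of the picture: columns of its width, rows of its height: a listed point, or the origin of a listed thing).
The state is a dict: "time": time; "q": joint angles; "qvel": joint speeds; "effort": joint torques, N m; "tool_pos": TCP position; "ee_rot": TCP orientation; "ft_force": force on the tool from outside, world axes, zero at the start; "moment": the same for the moment, N m; "gripper_width": finger opening in m; "gripper_force": force on a finger pad.
Only numpy, scipy, OpenCV 4.12 (cv2) and the standard library are available. Lean on these libraries where they do the work, as an engineer would, in place of code of your own. Each camera call takes 0.05 s, during which the arm holds its last target. There are 200 camera calls.

### The job

Lock up for the day: open the strongbox with its combination, 4 - 9 - 2, starting from where the dial stands (turn the dial by its finger post, clockwise to the 4 o'clock mark, passing it once and stopping on it the second time; then anticlockwise to 9, passing it once and stopping on it the second time; then clockwise straight to 2; pause a moment on each and do not overrun 4 or 9), then pull the sprung knob up to its stop so that the tray springs out. Lay every loose watch movement and gold case ring flat in the tray side by side, push the tray fully home until the bolt snaps down, and turn the dial to 12 to lock it. Leave the steel case holder, the lidded cup, the brush and the eye loupe where they are.

Things in the scene. Friction and masses are not known exactly. Their poses are not given: they have to be found in the camera images.
- lockbox: Grey steel strongbox fixed to the bench, 130 (x) x 180 (y) x 54 mm high; origin at the centre of its underside, x away from its tray front (the tray comes out to -x), y to its left, z up. On its top: the dial with its 12-hour bezel on the left (y +40 mm), the black bolt knob on the right (x +30, y -55 mm).
- dial (a joint): Combination dial, 70 mm across, vertical axis. Value in rad, growing clockwise seen from above, 0 with the post at 12, pi/6 per hour, counting on past whole turns; starts at -1.9 to -0.5 (post between 8 and 11). So 4 at the second arrival is 8.38, then 9 at the second arrival -1.57, then 2 is 1.05; 12 is 0 or 6.28. Friction 0.04 N m; it stays where it is left.
- dial_centre (a point): Point on the dial's axis, 89 mm above the bench, the same height as post_grip. Round the dial lies a black bezel 94 mm across with 12 white hour marks: 12 is the double mark, towards +x of the box; hours run clockwise seen from above, so 3 is towards -y of the box.
- post_grip (a point): Grip point of the finger post: a black upright post, 13 mm in diameter, on the dial 26 mm from its axis, standing from 71 to 102 mm above the bench; the point is 89 mm above the bench. It turns freely about its own axis, so a gripper holding it from above can carry it round in a circle without turning.
- bolt (a joint): Vertical sprung bolt: 0 is down (home), 0.014 is up against its stop, m. Spring 2.6 N at rest to 4.3 N at the stop; released it snaps back down. Lifted above about 0.008 it frees the tray. It can be lifted only while the dial stands within about 0.2 rad of 2; while it is up the dial is held there.
- bolt_knob (a point): Middle of the bolt's black knob, 23 mm across, reaching from 62 to 86 mm above the bench when down (widest at 68 to 80 mm); the point is 76 mm above the bench when down and rises with it.
- tray (a joint): Tray of the strongbox, pushed out to -x of the box by a spring (4.5 N shut, 2.5 N out): 0 is fully shut, 0.080 is out against its stop, m. Latched it rests at 0 to 0.003. Pushed fully shut, a ramp lifts the bolt, which then snaps down behind it (about 10 to 12 N in all over the last 20 mm; only with the dial still at 2).
- tray_front (a point): Centre of the tray's outer front face, 24 mm above the bench; the front panel is 172 mm wide, from 3 to 46 mm above the bench, 8 mm thick. It moves with the tray.
- tray_floor (a point): Point on the tray's inner floor, axes as the box, 7 mm above the bench. The inside reaches from -40 to +44 mm along x and -80 to +80 mm along y from here; side and back walls stand 17 mm over the floor, the front panel 39 mm. With the tray out, the part from -40 to +40 mm is open from above; behind that is the box, whose top is 54 mm above the bench.
- movement_1: Bare watch movement: gold-toned disc 26 mm across, 6 mm high (its solid plate 4 mm), lying flat on the bench or on the mat, which is 2 mm thick; origin at the centre of its underside, z up. May be absent.
- movement_2: Second watch movement, the same. May be absent.
- ring_1: Gold-toned case ring 29 mm across, 19 mm high, standing on its flat; origin at the centre of its underside, z up. May be absent.
- ring_2: Second gold-toned case ring, the same. May be absent.
- holder: Bystander: steel case holder, a low round dish 32 mm across, 10 mm high, pale with a dark inside; origin under its centre. Stays out.
- cup: Bystander: small black cup with a clear lid, 26 mm across, 26 mm high; origin under its centre. Stays out.
- brush: Bystander: flat brush with wooden handle, 116 x 10 x 8 mm, lying left of the strongbox; origin under its centre.
- loupe: Bystander: black flared eye loupe, 36 mm across, 39 mm high; origin under its centre. It stands below the arm of a magnifier that hangs about 0.48 m above the bench (over x 0.57 to 0.75, y 0.2 to 0.75 m): keep the wrist out of there.

How it is judged:
On the way, in this order (a step that is already met when the one before it is completed fails the run):
1. Dial on 4, reached clockwise at the second arrival (value of joint dial between 8.208 and 8.548 rad and velocity of joint dial between -0.3 and 0.3 rad/s), for 0.2 s.
2. Dial on 9, reached anticlockwise at the second arrival (value of joint dial between -1.741 and -1.401 rad and velocity of joint dial between -0.3 and 0.3 rad/s), for 0.2 s.
3. Dial on 2, reached clockwise (value of joint dial between 0.877 and 1.217 rad and velocity of joint dial between -0.3 and 0.3 rad/s), for 0.2 s.
4. Bolt knob pulled up to its stop (value of joint bolt above 0.012 m), for 0.15 s.
5. Every movement and case ring present lies flat in the open tray, let go (value of joint tray above 0.06 m and x of movement_1 in the frame of tray_floor between -0.04 and 0.046 m and y of movement_1 in the frame of tray_floor between -0.081 and 0.081 m and z of movement_1 in the frame of tray_floor between -0.004 and 0.008 m and angle between the z axis of each of movement_1, movement_2, ring_1, ring_2 and the z axis of tray_floor, either way round below 0.25 rad and x of movement_2 in the frame of tray_floor between -0.04 and 0.046 m and y of movement_2 in the frame of tray_floor between -0.081 and 0.081 m and z of movement_2 in the frame of tray_floor between -0.004 and 0.008 m and x of ring_1 in the frame of tray_floor between -0.04 and 0.046 m and y of ring_1 in the frame of tray_floor between -0.081 and 0.081 m and z of ring_1 in the frame of tray_floor between -0.004 and 0.008 m and x of ring_2 in the frame of tray_floor between -0.04 and 0.046 m and y of ring_2 in the frame of tray_floor between -0.081 and 0.081 m and z of ring_2 in the frame of tray_floor between -0.004 and 0.008 m and linear speed of each of movement_1, movement_2, ring_1, ring_2 below 0.03 m/s and contact force between the fingers and movement_1 below 0.3 N and contact force between the fingers and movement_2 below 0.3 N and contact force between the fingers and ring_1 below 0.3 N and contact force between the fingers and ring_2 below 0.3 N), for 0.2 s.
6. Tray fully home with the bolt snapped down (value of joint tray below 0.005 m and value of joint bolt below 0.003 m), for 0.2 s.
At the end, for the whole second after the job is handed in: Tray shut (within 5 mm) with the bolt down (within 3 mm), every movement and case ring present lying flat (within 14 degrees) on the tray floor, dial at rest on 12 (within 0.17 rad), everything still (all of step 6 and x of movement_1 in the frame of tray_floor between -0.04 and 0.046 m and y of movement_1 in the frame of tray_floor between -0.081 and 0.081 m and z of movement_1 in the frame of tray_floor between -0.004 and 0.008 m and angle between the z axis of each of movement_1, movement_2, ring_1, ring_2 and the z axis of tray_floor, either way round below 0.25 rad and x of movement_2 in the frame of tray_floor between -0.04 and 0.046 m and y of movement_2 in the frame of tray_floor between -0.081 and 0.081 m and z of movement_2 in the frame of tray_floor between -0.004 and 0.008 m and x of ring_1 in the frame of tray_floor between -0.04 and 0.046 m and y of ring_1 in the frame of tray_floor between -0.081 and 0.081 m and z of ring_1 in the frame of tray_floor between -0.004 and 0.008 m and x of ring_2 in the frame of tray_floor between -0.04 and 0.046 m and y of ring_2 in the frame of tray_floor between -0.081 and 0.081 m and z of ring_2 in the frame of tray_floor between -0.004 and 0.008 m and linear speed of each of movement_1, movement_2, ring_1, ring_2 below 0.03 m/s and velocity of joint dial between -0.3 and 0.3 rad/s and (value of joint dial between -0.17 and 0.17 rad or value of joint dial between 6.113 and 6.453 rad)); the robot touches nothing.
It fails at once if The dial overran 4 by more than an hour mark (value of joint dial above 8.908 rad).
It fails at once if The dial overran 9 by more than an hour mark before reversing (value of joint dial below -2.12 rad).
It fails at once if The case holder, cup, brush or loupe was carried off (more than 4 cm) (distance of any of holder, cup, brush, loupe from where it was at the start of the episode above 0.04 m).
Of movement_1, movement_2, ring_1, ring_2 only 2 to 4 are there at a start; the rules pass over those that are not, and their reading is None.
At some moment in a run one of movement_1, movement_2, ring_1, ring_2 may be knocked a few centimetres aside while the robot is not near it.
Once in a run the grip may slacken for a moment while it holds something.
It also fails if it takes over 210 s, if anything falls off the work surface, if the arm or the gripper's body presses on something with over 40 N, if the wrist force passes 120 N, or if a joint passes its speed limit or range.

## Working session

There is one attempt and no reset: what is moved stays moved. The work goes in short steps, Python scripts to look and compute and a tool call to move; the robot and the scene stay as the last step left them, time stands still between calls to the robot, and variables do not carry over. Pictures are saved under pics/ and viewed, at most 14 in all, crops included, and the job is handed in when it is done.

Besides the shell and the picture viewer there is one more tool, called after "Emit:" as name(argument=value, ...), one argument or row to a line, values as JSON. apply_moves: Moves the arm, as the interface text tells. Its arguments: {"type":"object","properties":{"steps":{"type":"array","items":{"type":"object","properties":{"tx":{"type":"number"},"ty":{"type":"number"},"tz":{"type":"number"},"ax":{"type":"number"},"ay":{"type":"number"},"az":{"type":"number"},"grip":{"type":"number"}}}}},"required":["steps"]}

```bash
mkdir -p pics; cat > h.py <<'E'
import numpy as np, cv2
from scipy.spatial.transform import Rotation as R
from plant import *
def ray(im,u,v):
    f=200/np.tan(np.radians(im['fovy'])/2)
    o=np.array(im['orientation'],float)
    M=R.from_quat(o,scalar_first=True).as_matrix() if o.size==4 else o.reshape(3,3)
    return np.array(im['eye']),M@np.array([(u-im['cx'])/f,(v-im['cy'])/f,1])
def at_z(im,xy,z):
    e,d=ray(im,xy[0]*640,xy[1]*400); return e+d*(z-e[2])/d[2]
def pix(im,p):
    f=200/np.tan(np.radians(im['fovy'])/2)
    M=R.from_quat(im['orientation'],scalar_first=True).as_matrix()
    c=M.T@(np.array(p)-im['eye']); return im['cx']+f*c[0]/c[2],im['cy']+f*c[1]/c[2]
def tool():
    s=get_state(); print('t',round(s['time'],2),'pos',np.round(s['tool_pos'],4),'yaw x-axis',np.round(R.from_quat(s['ee_rot'],scalar_first=True).as_matrix()[:, :2].T,3).tolist(),'w',s['gripper_width']); return s
E
python3 - <<'E'
from h import *
tool(); print(pinch_z)
Z=dict(dial_centre=.089,post_grip=.089,bolt_knob=.076,tray_front=.024,lockbox=0,movement_1=.0,ring_1=.0,holder=0,cup=0,loupe=0,brush=0)
for c in('scene','top'):
    im=get_image(c); cv2.imwrite(f'pics/{c}0.png',im['frame']); print(c,np.round(im['eye'],3),np.round(im['orientation'],3),im['fovy'],im['cx'],im['cy'])
    for n,z in Z.items():
        for d in place_of(n,c)[:3]:
            print(c,n,round(d['conf'],2),np.round(at_z(im,d['xy'],z),4),np.round(np.array(d['xy'])*[640,400]))
E
```

```text
t 0.0 pos [0.1382 0.5061 0.2261] yaw x-axis [[-0.965, 0.264, 0.0], [0.264, 0.965, -0.001]] w 0.09236567056241497
0.0188
scene [0.187 0.506 0.751] [ 0.126 -0.364  0.869 -0.31 ] 57.03767894083722 314.27682104858377 200.2984534672989
scene dial_centre 0.71 [ 0.584  -0.0823  0.089 ] [366. 153.]
scene post_grip 0.87 [ 0.5925 -0.043   0.089 ] [353. 159.]
scene post_grip 0.44 [0.5816 0.4447 0.089 ] [192. 285.]
scene bolt_knob 0.56 [ 0.4947 -0.0769  0.076 ] [391. 176.]
scene bolt_knob 0.4 [ 0.6189 -0.1548  0.076 ] [373. 137.]
scene tray_front 0.69 [ 0.5216 -0.1164  0.024 ] [389. 176.]
scene lockbox 0.87 [ 0.5987 -0.109   0.    ] [364. 169.]
scene movement_1 0.65 [0.4384 0.1916 0.    ] [332. 272.]
scene movement_1 0.4 [0.5842 0.0779 0.    ] [322. 208.]
scene ring_1 0.44 [0.4323 0.2016 0.    ] [331. 277.]
scene holder 0.63 [0.504  0.1997 0.    ] [310. 256.]
scene cup 0.71 [ 0.5763 -0.1179  0.    ] [373. 171.]
scene cup 0.66 [0.4429 0.2681 0.    ] [307. 293.]
scene loupe 0.66 [0.6328 0.4376 0.    ] [192. 286.]
scene loupe 0.31 [ 0.6652 -0.2332  0.    ] [374. 137.]
scene brush 0.42 [0.6905 0.0561 0.    ] [300. 182.]
top [0.427 0.131 1.367] [ 0.033 -0.706  0.707 -0.037] 47.40484875027066 319.9819793259018 204.38392109591226
top dial_centre 0.88 [ 0.595  -0.0779  0.089 ] [391. 190.]
top dial_centre 0.34 [0.4309 0.1925 0.089 ] [295. 248.]
top post_grip 0.98 [ 0.5876 -0.048   0.089 ] [380. 192.]
top bolt_knob 0.4 [ 0.627  -0.1702  0.076 ] [422. 179.]
top tray_front 0.78 [ 0.512  -0.1206  0.024 ] [402. 220.]
top lockbox 0.64 [ 0.6005 -0.1117  0.    ] [397. 192.]
top movement_1 0.38 [0.5901 0.0769 0.    ] [335. 195.]
top ring_1 0.52 [0.4339 0.1946 0.    ] [296. 247.]
top holder 0.55 [0.4999 0.2008 0.    ] [294. 225.]
top cup 0.51 [0.4281 0.2693 0.    ] [271. 249.]
top brush 0.43 [0.6845 0.056  0.    ] [342. 164.]
```

```bash
python3 - <<'E'
import cv2
a=cv2.imread('pics/scene0.png'); b=cv2.imread('pics/top0.png')
cv2.imwrite('pics/a.png',cv2.resize(a[110:320,160:440],None,fx=2.8,fy=2.8,interpolation=3))
cv2.imwrite('pics/b.png',cv2.resize(b[140:280,250:450],None,fx=4,fy=4,interpolation=3))
E
```

```text
(no output)
```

View pics/a.png

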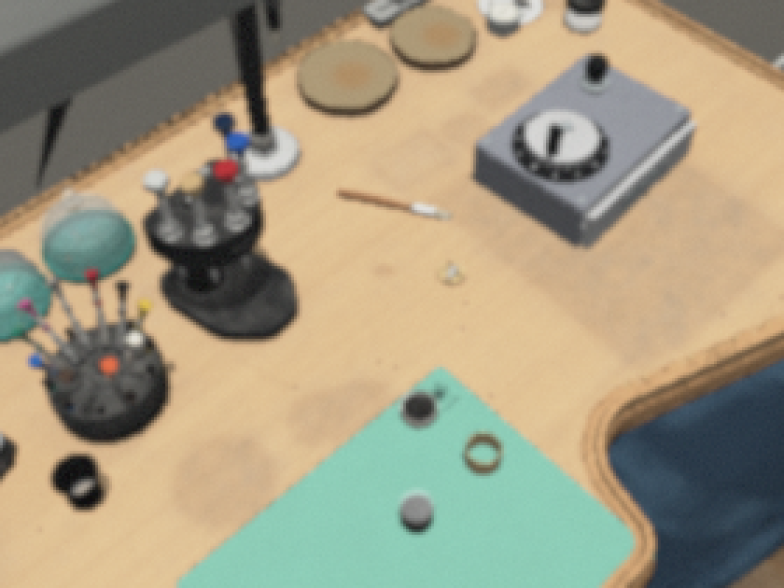

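View pics/b.png

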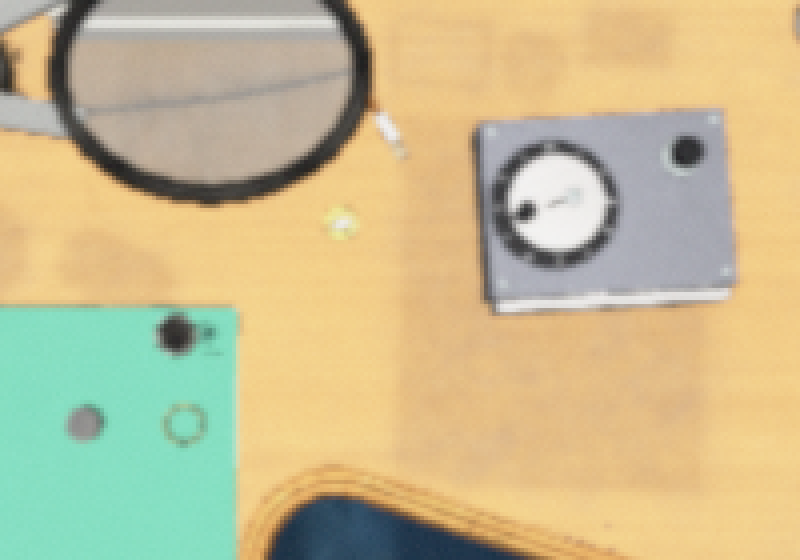

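```bash
python3 - <<'E'
from h import *
im=get_image('top')
c=np.array([[480,124],[722,110],[735,288],[491,300]])/4+[250,140]
P=np.array([at_z(im,x/[640,400],.054)[:2] for x in c])
M=np.array([[65,90],[65,-90],[-65,-90],[-65,90]])/1000
ctr=P.mean(0); A=P-ctr
yaw=np.arctan2((M[:,0]*A[:,1]-M[:,1]*A[:,0]).sum(),(M*A).sum())
Rm=np.array([[np.cos(yaw),-np.sin(yaw)],[np.sin(yaw),np.cos(yaw)]])
print('ctr',ctr,'yaw deg',np.degrees(yaw)); print(P-(ctr+M@Rm.T))
d=ctr+Rm@[0,.04]; k=ctr+Rm@[.03,-.055]; print('dial',d,'knob',k)
# white dial disc blob + dark knob
for cam in('top','scene'):
    i=get_image(cam)
    for n,z in(('dial',.066),('bolt_knob',.078),('post_grip',.098)):
        for r in regions_of(n,cam)[:1]:
            m=r['pixels'].astype(np.uint8); (x,y)=np.array(np.nonzero(m))[::-1].mean(1)
            print(cam,n,round(r['conf'],2),m.sum(),np.round(at_z(i,[(x+.5)/640,(y+.5)/400],z),4))
    g=cv2.cvtColor(i['frame'],6)
    u,v=pix(i,[*d,.07]);print(cam,u,v)
    S=24 if cam=='top' else 30
    cr=i['frame'][int(v)-S:int(v)+S,int(u)-S:int(u)+S+20]
    cv2.imwrite(f'pics/d_{cam}.png',cv2.resize(cr,None,fx=8,fy=8,interpolation=3))
for r in regions_of('movement','top')[:2]+regions_of('ring','top')[:2]: print(r['conf'],np.array(r['box'])*[640,400,640,400])
a=cv2.imread('pics/d_top.png');b=cv2.imread('pics/d_scene.png');h=480
s=[cv2.resize(q,(int(q.shape[1]*h*.8/q.shape[0]),int(h*.8))) for q in(a,b)]
cv2.imwrite('pics/d.png',np.hstack(s)[:,:800]);print(np.hstack(s).shape)
E
```

```text
ctr [ 0.59437583 -0.11490111] yaw deg 2.909845072954932
[[-0.00058729 -0.00149928]
 [ 0.00044554  0.00108211]
 [-0.0002871   0.00162582]
 [ 0.00042885 -0.00120864]]
dial [ 0.59234524 -0.07495268] knob [ 0.6271292  -0.16830726]
top dial 0.98 468 [ 0.5943 -0.075   0.066 ]
top bolt_knob 0.55 218 [ 0.523 -0.114  0.078]
top post_grip 0.83 463 [ 0.5897 -0.0693  0.098 ]
top 388.91502412062107 191.28402378453035
scene dial 0.89 481 [ 0.59   -0.0716  0.066 ]
scene post_grip 0.78 483 [ 0.5706 -0.0449  0.098 ]
scene 360.9175547491956 158.04675882668204
0.47 [329.408 194.2     9.408   7.92 ]
(384, 1056, 3)
```

View pics/d.png

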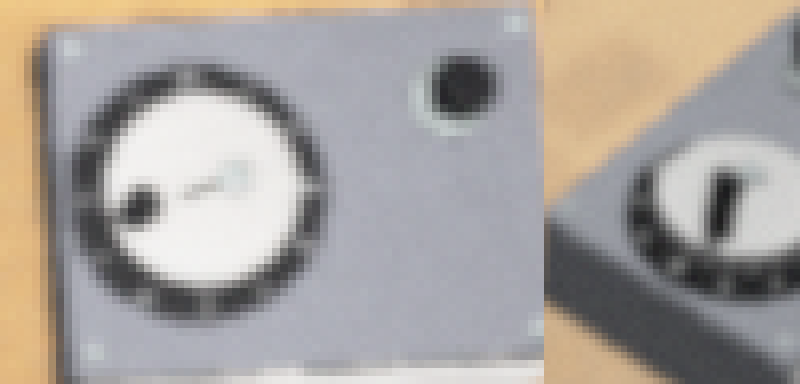

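Emit:
apply_moves(
  steps=[
    {"az":-6.1,"grip":40},
    {"az":-6.1,"grip":40},
    {"az":-6,"grip":40},
    {"tx":-0.024,"ty":-0.03,"grip":40},
    {"tx":-0.024,"ty":-0.03,"grip":40},
    {"tx":-0.024,"ty":-0.03,"grip":40},
    {"tx":-0.024,"ty":-0.03,"grip":40},
    {"tx":-0.024,"ty":-0.03,"grip":40},
    {"tx":-0.024,"ty":-0.03,"grip":40},
    {"tx":-0.024,"ty":-0.03,"grip":40},
    {"tx":-0.024,"ty":-0.03,"grip":40},
    {"tx":-0.024,"ty":-0.03,"grip":40},
  ],
)

```text
schema error: expected keys tx, ty, tz, ax, ay, az, grip
```

```bash
python3 - <<'E'
from h import *
tool()
im=get_image('top')
p=at_z(im,np.array([381.5,192.6])/[640,400],.101)[:2]
d0=at_z(im,np.array([388.9,191.1])/[640,400],.06)[:2]
print('post',p,'bezel',d0,'box dial',[.5923,-.075],np.linalg.norm(p-d0))
for d in place_of('post_grip','top')[:1]: print(at_z(im,d['xy'],.089))
for d in place_of('dial_centre','top')[:1]: print(at_z(im,d['xy'],.089))
s=get_image('scene')
for d in place_of('post_grip','scene')[:1]: print(at_z(s,d['xy'],.089))
for q in([*p,.101],[*p,.071],[*d0,.06]): print('scene pix',pix(s,q))
E
```

```text
t 1.75 pos [0.1384 0.5064 0.2267] yaw x-axis [[-0.965, 0.264, -0.0], [0.264, 0.965, 0.0]] w 0.09217059044048816
post [ 0.58471506 -0.04916833] bezel [ 0.59415347 -0.07650525] box dial [0.5923, -0.075] 0.02892042345836848
[ 0.59477185 -0.04340102  0.089     ]
[ 0.59837944 -0.07919289  0.089     ]
[ 0.58351651 -0.05228369  0.089     ]
scene pix (np.float64(357.8374866282761), np.float64(155.75838938117505))
scene pix (np.float64(356.68765951216295), np.float64(164.14790699762852))
scene pix (np.float64(360.38456956608405), np.float64(160.1236740837722))
```

Emit:
apply_moves(
  steps=[
    {"tx":0,"ty":0,"tz":0,"ax":0,"ay":0,"az":-6.1,"grip":40},
    {"tx":0,"ty":0,"tz":0,"ax":0,"ay":0,"az":-6.1,"grip":40},
    {"tx":0,"ty":0,"tz":0,"ax":0,"ay":0,"az":-6,"grip":40},
    {"tx":-0.0232,"ty":-0.0321,"tz":0,"ax":0,"ay":0,"az":0,"grip":40},
    {"tx":-0.0232,"ty":-0.0321,"tz":0,"ax":0,"ay":0,"az":0,"grip":40},
    {"tx":-0.0232,"ty":-0.0321,"tz":0,"ax":0,"ay":0,"az":0,"grip":40},
    {"tx":-0.0232,"ty":-0.0321,"tz":0,"ax":0,"ay":0,"az":0,"grip":40},
    {"tx":-0.0232,"ty":-0.0321,"tz":0,"ax":0,"ay":0,"az":0,"grip":40},
    {"tx":-0.0232,"ty":-0.0321,"tz":0,"ax":0,"ay":0,"az":0,"grip":40},
    {"tx":-0.0232,"ty":-0.0321,"tz":0,"ax":0,"ay":0,"az":0,"grip":40},
    {"tx":-0.0232,"ty":-0.0321,"tz":0,"ax":0,"ay":0,"az":0,"grip":40},
    {"tx":-0.0232,"ty":-0.0321,"tz":0,"ax":0,"ay":0,"az":0,"grip":40},
  ],
)

```text
time: 3.0
tool_pos: [0.3625, 0.2269, 0.227]
ee_rot: [0.0, -0.025, 1.0, 0.0]
ft_force: [1.1, 0.9, -0.9]
gripper_width: 0.0366
gripper_force: 0.0
```

Emit:
apply_moves(
  steps=[
    {"tx":-0.0232,"ty":-0.0321,"tz":0,"ax":0,"ay":0,"az":0,"grip":40},
    {"tx":-0.0232,"ty":-0.0321,"tz":0,"ax":0,"ay":0,"az":0,"grip":40},
    {"tx":-0.0232,"ty":-0.0321,"tz":0,"ax":0,"ay":0,"az":0,"grip":40},
    {"tx":-0.0232,"ty":-0.0321,"tz":0,"ax":0,"ay":0,"az":0,"grip":40},
    {"tx":-0.0232,"ty":-0.0321,"tz":0,"ax":0,"ay":0,"az":0,"grip":40},
    {"tx":-0.0232,"ty":-0.0321,"tz":0,"ax":0,"ay":0,"az":0,"grip":40},
    {"tx":-0.0232,"ty":-0.0321,"tz":0,"ax":0,"ay":0,"az":0,"grip":40},
    {"tx":0,"ty":0,"tz":0,"ax":0,"ay":0,"az":0,"grip":40},
  ],
)

```text
time: 3.67
tool_pos: [0.5388, 0.0069, 0.2262]
ee_rot: [0.001, -0.023, 1.0, -0.001]
ft_force: [-1.4, -0.5, 0.2]
gripper_width: 0.0369
gripper_force: 0.0
```

```bash
cat >> h.py <<'E'
Y=np.radians(2.9); C=np.array([.5928,-.075])
def go(x,y,z):
    "shift in tool axes to world target"
    s=tool(); M=R.from_quat(s['ee_rot'],scalar_first=True).as_matrix()
    print('tool shift',np.round(M.T@(np.array([x,y,z])-s['tool_pos']),4)); return s
E
python3 -c "
from h import *
go(.5847,-.0492,.077)"
```

```text
t 3.67 pos [0.5388 0.0069 0.2262] yaw x-axis [[-0.999, -0.046, -0.002], [-0.046, 0.999, -0.002]] w 0.03691121553329853
tool shift [-0.0429 -0.0578  0.1494]
```

Emit:
apply_moves(
  steps=[
    {"tx":-0.0215,"ty":-0.0289,"tz":0,"ax":0,"ay":0,"az":0,"grip":45},
    {"tx":-0.0214,"ty":-0.0289,"tz":0,"ax":0,"ay":0,"az":0,"grip":45},
    {"tx":0,"ty":0,"tz":0.035,"ax":0,"ay":0,"az":0,"grip":45},
    {"tx":0,"ty":0,"tz":0.035,"ax":0,"ay":0,"az":0,"grip":45},
    {"tx":0,"ty":0,"tz":0.035,"ax":0,"ay":0,"az":0,"grip":45},
    {"tx":0,"ty":0,"tz":0.025,"ax":0,"ay":0,"az":0,"grip":45},
    {"tx":0,"ty":0,"tz":0.019,"ax":0,"ay":0,"az":0,"grip":45},
    {"tx":0,"ty":0,"tz":0,"ax":0,"ay":0,"az":0,"grip":45},
  ],
)

```text
time: 4.33
tool_pos: [0.5781, -0.0422, 0.0735]
ee_rot: [-0.004, -0.025, 1.0, 0.001]
ft_force: [-1.2, 0.1, 1.1]
gripper_width: 0.0413
gripper_force: 0.0
```

```bash
python3 - <<'E'
from h import *
go(.5847,-.0492,.077)
i=get_image('scene'); u,v=map(int,pix(i,[.585,-.049,.08])); a=i['frame'][v-45:v+30,u-50:u+50]
cv2.imwrite('pics/g.png',cv2.resize(a,None,fx=6,fy=6,interpolation=3))
E
```

```text
t 4.33 pos [ 0.5781 -0.0422  0.0735] yaw x-axis [[-0.999, -0.051, 0.008], [-0.051, 0.999, 0.002]] w 0.04131102658373593
tool shift [-0.0062 -0.0073 -0.0036]
```

View pics/g.png

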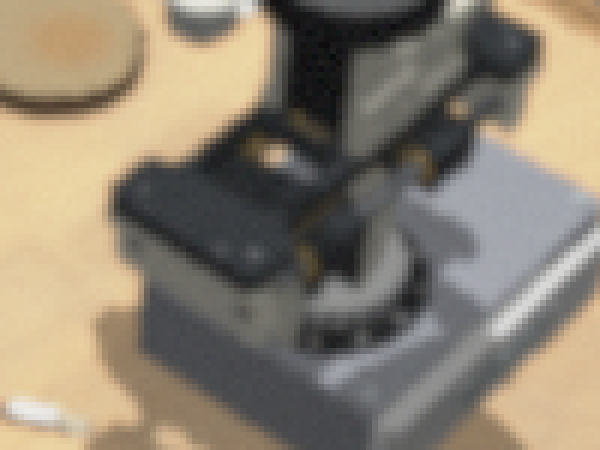

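Emit:
apply_moves(
  steps=[
    {"tx":0,"ty":0,"tz":0,"ax":0,"ay":0,"az":0,"grip":45},
    {"tx":0,"ty":0,"tz":0,"ax":0,"ay":0,"az":0,"grip":45},
  ],
)

```text
time: 4.55
tool_pos: [0.5821, -0.0432, 0.0795]
ee_rot: [0.002, -0.026, 1.0, -0.0]
ft_force: [-0.1, 0.6, 0.2]
gripper_width: 0.0418
gripper_force: 0.0
```

```bash
python3 - <<'E'
from h import *
go(.5847,-.0492,.077)
E
```

```text
t 4.55 pos [ 0.5821 -0.0432  0.0795] yaw x-axis [[-0.999, -0.051, -0.003], [-0.051, 0.999, -0.001]] w 0.04175204439780207
tool shift [-0.0022 -0.0061  0.0026]
```

Emit:
apply_moves(
  steps=[
    {"tx":-0.002,"ty":-0.006,"tz":0.002,"ax":0,"ay":0,"az":0,"grip":45},
    {"tx":0,"ty":0,"tz":0,"ax":0,"ay":0,"az":0,"grip":0},
    {"tx":0,"ty":0,"tz":0,"ax":0,"ay":0,"az":0,"grip":0},
    {"tx":0,"ty":0,"tz":0,"ax":0,"ay":0,"az":0,"grip":0},
    {"tx":0,"ty":0,"tz":0,"ax":0,"ay":0,"az":0,"grip":0},
    {"tx":0,"ty":0,"tz":0,"ax":0,"ay":0,"az":0,"grip":0},
    {"tx":0,"ty":0,"tz":0,"ax":0,"ay":0,"az":0,"grip":0},
  ],
)

```text
time: 5.13
tool_pos: [0.5838, -0.0501, 0.0759]
ee_rot: [0.001, -0.025, 1.0, -0.001]
ft_force: [1.0, -5.7, -0.4]
gripper_width: 0.0119
gripper_force: 30.0
```

```bash
cat >> h.py <<'E'
def dial():
    s=get_state(); d=np.array(s['tool_pos'][:2])-C
    b=np.array([[np.cos(Y),np.sin(Y)],[-np.sin(Y),np.cos(Y)]])@d
    print('box',np.round(b,4),'r',round(np.hypot(*b),4),'v',round(np.arctan2(-b[1],b[0]),3)); return b
E
python3 - <<'E'
from h import *
tool(); dial(); print(get_state()['ft_force'])
E
```

```text
t 5.13 pos [ 0.5838 -0.0501  0.0759] yaw x-axis [[-0.999, -0.051, -0.001], [-0.051, 0.999, -0.002]] w 0.011876309860161452
box [-0.0077  0.0253] r 0.0264 v -1.868
[ 1.03981853 -5.68789052 -0.35854111]
```

Emit:
apply_moves(
  steps=[
    {"tx":-0.0031,"ty":0.0007,"tz":0,"ax":0,"ay":0,"az":0,"grip":0},
    {"tx":-0.009,"ty":0,"tz":0,"ax":0,"ay":0,"az":0,"grip":0},
    {"tx":-0.0085,"ty":-0.0031,"tz":0,"ax":0,"ay":0,"az":0,"grip":0},
    {"tx":-0.0069,"ty":-0.0058,"tz":0,"ax":0,"ay":0,"az":0,"grip":0},
    {"tx":-0.0045,"ty":-0.0078,"tz":0,"ax":0,"ay":0,"az":0,"grip":0},
    {"tx":-0.0016,"ty":-0.0089,"tz":0,"ax":0,"ay":0,"az":0,"grip":0},
    {"tx":0.0016,"ty":-0.0089,"tz":0,"ax":0,"ay":0,"az":0,"grip":0},
    {"tx":0.0045,"ty":-0.0078,"tz":0,"ax":0,"ay":0,"az":0,"grip":0},
    {"tx":0.0069,"ty":-0.0058,"tz":0,"ax":0,"ay":0,"az":0,"grip":0},
    {"tx":0.0085,"ty":-0.0031,"tz":0,"ax":0,"ay":0,"az":0,"grip":0},
    {"tx":0,"ty":0,"tz":0,"ax":0,"ay":0,"az":0,"grip":0},
    {"tx":0,"ty":0,"tz":0,"ax":0,"ay":0,"az":0,"grip":0},
  ],
)

```text
time: 6.13
tool_pos: [0.5971, -0.1003, 0.076]
ee_rot: [-0.0, -0.025, 1.0, -0.001]
ft_force: [0.1, -5.7, 2.0]
gripper_width: 0.0122
gripper_force: 30.0
```

```bash
python3 - <<'E'
from h import *
tool(); dial(); print(get_state()['ft_force'])
i=get_image('scene'); u,v=map(int,pix(i,[.585,-.049,.08])); a=i['frame'][v-45:v+30,u-50:u+50]
cv2.imwrite('pics/g2.png',cv2.resize(a,None,fx=6,fy=6,interpolation=3))
E
```

```text
t 6.13 pos [ 0.5971 -0.1003  0.076 ] yaw x-axis [[-0.999, -0.05, 0.001], [-0.05, 0.999, -0.002]] w 0.012154074275871691
box [ 0.003  -0.0255] r 0.0257 v 1.453
[ 0.05685341 -5.67218064  2.00052508]
```

View pics/g2.png

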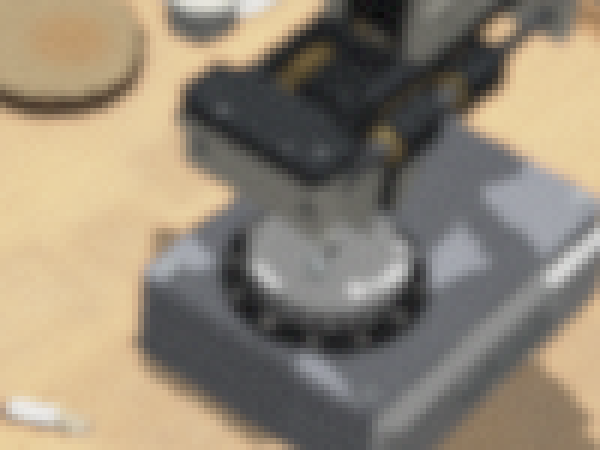

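Emit:
apply_moves(
  steps=[
    {"tx":0.009,"ty":0,"tz":0,"ax":0,"ay":0,"az":0,"grip":0},
    {"tx":0.0085,"ty":0.0031,"tz":0,"ax":0,"ay":0,"az":0,"grip":0},
    {"tx":0.0069,"ty":0.0058,"tz":0,"ax":0,"ay":0,"az":0,"grip":0},
    {"tx":0.0045,"ty":0.0078,"tz":0,"ax":0,"ay":0,"az":0,"grip":0},
    {"tx":0.0016,"ty":0.0089,"tz":0,"ax":0,"ay":0,"az":0,"grip":0},
    {"tx":-0.0016,"ty":0.0089,"tz":0,"ax":0,"ay":0,"az":0,"grip":0},
    {"tx":-0.0045,"ty":0.0078,"tz":0,"ax":0,"ay":0,"az":0,"grip":0},
    {"tx":-0.0069,"ty":0.0058,"tz":0,"ax":0,"ay":0,"az":0,"grip":0},
    {"tx":-0.0085,"ty":0.0031,"tz":0,"ax":0,"ay":0,"az":0,"grip":0},
    {"tx":-0.009,"ty":0,"tz":0,"ax":0,"ay":0,"az":0,"grip":0},
    {"tx":0,"ty":0,"tz":0,"ax":0,"ay":0,"az":0,"grip":0},
    {"tx":0,"ty":0,"tz":0,"ax":0,"ay":0,"az":0,"grip":0},
  ],
)

```text
time: 7.18
tool_pos: [0.5964, -0.0493, 0.0758]
ee_rot: [0.0, -0.026, 1.0, -0.002]
ft_force: [-0.8, -11.3, 3.1]
gripper_width: 0.0124
gripper_force: 30.0
```

```bash
python3 -c "
from h import *
dial()"
```

```text
box [0.0049 0.0255] r 0.026 v -1.381
```

Emit:
apply_moves(
  steps=[
    {"tx":-0.0085,"ty":-0.0036,"tz":0,"ax":0,"ay":0,"az":0,"grip":0},
    {"tx":-0.0069,"ty":-0.0058,"tz":0,"ax":0,"ay":0,"az":0,"grip":0},
    {"tx":-0.0045,"ty":-0.0078,"tz":0,"ax":0,"ay":0,"az":0,"grip":0},
    {"tx":-0.0016,"ty":-0.0089,"tz":0,"ax":0,"ay":0,"az":0,"grip":0},
    {"tx":0.0016,"ty":-0.0089,"tz":0,"ax":0,"ay":0,"az":0,"grip":0},
    {"tx":0.0045,"ty":-0.0078,"tz":0,"ax":0,"ay":0,"az":0,"grip":0},
    {"tx":0.0069,"ty":-0.0058,"tz":0,"ax":0,"ay":0,"az":0,"grip":0},
    {"tx":0.0085,"ty":-0.0031,"tz":0,"ax":0,"ay":0,"az":0,"grip":0},
    {"tx":0.009,"ty":0,"tz":0,"ax":0,"ay":0,"az":0,"grip":0},
    {"tx":0.0042,"ty":0.0015,"tz":0,"ax":0,"ay":0,"az":0,"grip":0},
    {"tx":0,"ty":0,"tz":0,"ax":0,"ay":0,"az":0,"grip":0},
    {"tx":0,"ty":0,"tz":0,"ax":0,"ay":0,"az":0,"grip":0},
  ],
)

```text
time: 8.18
tool_pos: [0.5827, -0.0997, 0.0756]
ee_rot: [-0.002, -0.025, 1.0, -0.001]
ft_force: [-3.6, -5.9, 3.5]
gripper_width: 0.0123
gripper_force: 30.0
```

```bash
python3 - <<'E'
from h import *
dial()
for cam in('top','scene'):
    i=get_image(cam)
    for d in place_of('post_grip',cam)[:1]: print(cam,d['conf'],at_z(i,d['xy'],.089))
E
```

```text
box [-0.0114 -0.0241] r 0.0267 v 2.012
top 0.55 [ 0.58808482 -0.09515078  0.089     ]
scene 0.81 [ 0.58954232 -0.0884286   0.089     ]
```

Emit:
apply_moves(
  steps=[
    {"tx":0.0024,"ty":0.001,"tz":0,"ax":0,"ay":0,"az":0,"grip":0},
    {"tx":0,"ty":0,"tz":0,"ax":0,"ay":0,"az":0,"grip":0},
    {"tx":0,"ty":0,"tz":0,"ax":0,"ay":0,"az":0,"grip":0},
    {"tx":0,"ty":0,"tz":0,"ax":0,"ay":0,"az":0,"grip":0},
    {"tx":0,"ty":0,"tz":0,"ax":0,"ay":0,"az":0,"grip":0},
    {"tx":0,"ty":0,"tz":0,"ax":0,"ay":0,"az":0,"grip":0},
    {"tx":0.0018,"ty":0.001,"tz":0,"ax":0,"ay":0,"az":0,"grip":0},
    {"tx":0,"ty":0,"tz":0,"ax":0,"ay":0,"az":0,"grip":0},
    {"tx":0,"ty":0,"tz":0,"ax":0,"ay":0,"az":0,"grip":0},
    {"tx":0,"ty":0,"tz":0,"ax":0,"ay":0,"az":0,"grip":0},
    {"tx":0,"ty":0,"tz":0,"ax":0,"ay":0,"az":0,"grip":0},
    {"tx":0,"ty":0,"tz":0,"ax":0,"ay":0,"az":0,"grip":0},
  ],
)

```text
time: 9.38
tool_pos: [0.5788, -0.098, 0.0756]
ee_rot: [-0.001, -0.025, 1.0, -0.001]
ft_force: [-2.4, -6.6, 2.6]
gripper_width: 0.0122
gripper_force: 30.0
```

```bash
sed -i 's/C=np.array.*/C=np.array([.5915,-.075])/' h.py; python3 - <<'E'
from h import *
dial()
i=get_image('scene'); u,v=map(int,pix(i,[.585,-.049,.08])); a=i['frame'][v-45:v+30,u-50:u+50]
b=get_image('top')['frame'][150:225,350:450]
cv2.imwrite('pics/g3.png',np.hstack([cv2.resize(q,None,fx=4,fy=4,interpolation=3) for q in(a,b)]))
E
```

```text
box [-0.0138 -0.0224] r 0.0263 v 2.124
```

View pics/g3.png

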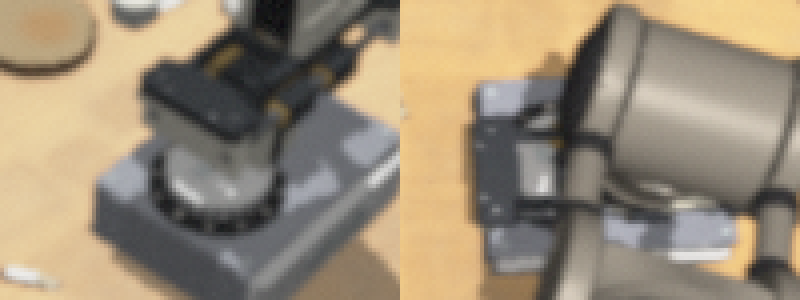

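Emit:
apply_moves(
  steps=[
    {"tx":-0.0092,"ty":-0.0032,"tz":0,"ax":0,"ay":0,"az":0,"grip":0},
    {"tx":-0.009,"ty":0,"tz":0,"ax":0,"ay":0,"az":0,"grip":0},
    {"tx":-0.0085,"ty":0.0031,"tz":0,"ax":0,"ay":0,"az":0,"grip":0},
    {"tx":-0.0069,"ty":0.0058,"tz":0,"ax":0,"ay":0,"az":0,"grip":0},
    {"tx":-0.0045,"ty":0.0078,"tz":0,"ax":0,"ay":0,"az":0,"grip":0},
    {"tx":-0.0016,"ty":0.0089,"tz":0,"ax":0,"ay":0,"az":0,"grip":0},
    {"tx":0.0016,"ty":0.0089,"tz":0,"ax":0,"ay":0,"az":0,"grip":0},
    {"tx":0.0045,"ty":0.0078,"tz":0,"ax":0,"ay":0,"az":0,"grip":0},
    {"tx":0.0069,"ty":0.0058,"tz":0,"ax":0,"ay":0,"az":0,"grip":0},
    {"tx":0.0085,"ty":0.0031,"tz":0,"ax":0,"ay":0,"az":0,"grip":0},
    {"tx":0.009,"ty":0,"tz":0,"ax":0,"ay":0,"az":0,"grip":0},
    {"tx":0,"ty":0,"tz":0,"ax":0,"ay":0,"az":0,"grip":0},
  ],
)

```text
time: 10.48
tool_pos: [0.5862, -0.0494, 0.0756]
ee_rot: [-0.0, -0.026, 1.0, -0.001]
ft_force: [0.8, -9.0, -2.0]
gripper_width: 0.0121
gripper_force: 30.0
```

```bash
python3 -c "
from h import *
dial()"
```

```text
box [-0.004   0.0258] r 0.0261 v -1.723
```

Emit:
apply_moves(
  steps=[
    {"tx":0.0085,"ty":-0.0033,"tz":0,"ax":0,"ay":0,"az":0,"grip":0},
    {"tx":0.0069,"ty":-0.0058,"tz":0,"ax":0,"ay":0,"az":0,"grip":0},
    {"tx":0.0045,"ty":-0.0078,"tz":0,"ax":0,"ay":0,"az":0,"grip":0},
    {"tx":0.0016,"ty":-0.0089,"tz":0,"ax":0,"ay":0,"az":0,"grip":0},
    {"tx":-0.0016,"ty":-0.0089,"tz":0,"ax":0,"ay":0,"az":0,"grip":0},
    {"tx":-0.0045,"ty":-0.0078,"tz":0,"ax":0,"ay":0,"az":0,"grip":0},
    {"tx":-0.0069,"ty":-0.0058,"tz":0,"ax":0,"ay":0,"az":0,"grip":0},
    {"tx":-0.0085,"ty":-0.0031,"tz":0,"ax":0,"ay":0,"az":0,"grip":0},
    {"tx":-0.009,"ty":0,"tz":0,"ax":0,"ay":0,"az":0,"grip":0},
    {"tx":-0.0085,"ty":0.0031,"tz":0,"ax":0,"ay":0,"az":0,"grip":0},
    {"tx":0,"ty":0,"tz":0,"ax":0,"ay":0,"az":0,"grip":0},
    {"tx":0,"ty":0,"tz":0,"ax":0,"ay":0,"az":0,"grip":0},
  ],
)

```text
time: 11.48
tool_pos: [0.6075, -0.0953, 0.0756]
ee_rot: [0.0, -0.026, 1.0, 0.0]
ft_force: [1.3, 1.7, 1.5]
gripper_width: 0.012
gripper_force: 30.0
```

```bash
python3 -c "
from h import *
dial()"
```

```text
box [ 0.0149 -0.0211] r 0.0258 v 0.954
```

Emit:
apply_moves(
  steps=[
    {"tx":-0.005,"ty":0.0044,"tz":0,"ax":0,"ay":0,"az":0,"grip":0},
    {"tx":-0.0045,"ty":0.0078,"tz":0,"ax":0,"ay":0,"az":0,"grip":0},
    {"tx":-0.0016,"ty":0.0089,"tz":0,"ax":0,"ay":0,"az":0,"grip":0},
    {"tx":0.0016,"ty":0.0089,"tz":0,"ax":0,"ay":0,"az":0,"grip":0},
    {"tx":0.0045,"ty":0.0078,"tz":0,"ax":0,"ay":0,"az":0,"grip":0},
    {"tx":0.0069,"ty":0.0058,"tz":0,"ax":0,"ay":0,"az":0,"grip":0},
    {"tx":0.0085,"ty":0.0031,"tz":0,"ax":0,"ay":0,"az":0,"grip":0},
    {"tx":0,"ty":0,"tz":0,"ax":0,"ay":0,"az":0,"grip":0},
    {"tx":0,"ty":0,"tz":0,"ax":0,"ay":0,"az":0,"grip":0},
  ],
)

```text
time: 12.23
tool_pos: [0.5936, -0.0492, 0.0756]
ee_rot: [-0.0, -0.026, 1.0, -0.0]
ft_force: [-1.4, -5.2, -0.4]
gripper_width: 0.012
gripper_force: 30.0
```

```bash
python3 -c "
from h import *
dial()"
```

```text
box [0.0034 0.0256] r 0.0259 v -1.437
```

Emit:
apply_moves(
  steps=[
    {"tx":0.0026,"ty":0.0003,"tz":0,"ax":0,"ay":0,"az":0,"grip":0},
    {"tx":0,"ty":0,"tz":0,"ax":0,"ay":0,"az":0,"grip":0},
    {"tx":0,"ty":0,"tz":0,"ax":0,"ay":0,"az":0,"grip":0},
    {"tx":0,"ty":0,"tz":0,"ax":0,"ay":0,"az":0,"grip":0},
    {"tx":0,"ty":0,"tz":0,"ax":0,"ay":0,"az":0,"grip":0},
    {"tx":0,"ty":0,"tz":0,"ax":0,"ay":0,"az":0,"grip":0},
    {"tx":0.0022,"ty":-0.0002,"tz":0,"ax":0,"ay":0,"az":0,"grip":0},
    {"tx":0,"ty":0,"tz":0,"ax":0,"ay":0,"az":0,"grip":0},
    {"tx":0,"ty":0,"tz":0,"ax":0,"ay":0,"az":0,"grip":0},
    {"tx":0,"ty":0,"tz":0,"ax":0,"ay":0,"az":0,"grip":0},
    {"tx":0,"ty":0,"tz":0,"ax":0,"ay":0,"az":0,"grip":0},
    {"tx":0,"ty":0,"tz":0,"ax":0,"ay":0,"az":0,"grip":0},
  ],
)

```text
time: 13.23
tool_pos: [0.5895, -0.0493, 0.0757]
ee_rot: [-0.0, -0.025, 1.0, 0.0]
ft_force: [0.5, 0.3, -1.7]
gripper_width: 0.0122
gripper_force: 30.0
```

```bash
python3 - <<'E'
from h import *
dial()
E
```

```text
box [-0.0007  0.0257] r 0.0258 v -1.599
```

Emit:
apply_moves(
  steps=[
    {"tx":-0.0052,"ty":0,"tz":0,"ax":0,"ay":0,"az":0,"grip":0},
    {"tx":-0.0085,"ty":-0.0031,"tz":0,"ax":0,"ay":0,"az":0,"grip":0},
    {"tx":-0.0069,"ty":-0.0058,"tz":0,"ax":0,"ay":0,"az":0,"grip":0},
    {"tx":-0.0045,"ty":-0.0078,"tz":0,"ax":0,"ay":0,"az":0,"grip":0},
    {"tx":-0.0016,"ty":-0.0089,"tz":0,"ax":0,"ay":0,"az":0,"grip":0},
    {"tx":0.0016,"ty":-0.0089,"tz":0,"ax":0,"ay":0,"az":0,"grip":0},
    {"tx":0.0045,"ty":-0.0078,"tz":0,"ax":0,"ay":0,"az":0,"grip":0},
    {"tx":0.0055,"ty":-0.0047,"tz":0,"ax":0,"ay":0,"az":0,"grip":0},
    {"tx":0,"ty":0,"tz":0,"ax":0,"ay":0,"az":0,"grip":0},
    {"tx":0,"ty":0,"tz":0,"ax":0,"ay":0,"az":0,"grip":0},
  ],
)

```text
time: 14.07
tool_pos: [0.6066, -0.0961, 0.0756]
ee_rot: [-0.001, -0.025, 1.0, 0.001]
ft_force: [-4.1, 1.9, -0.7]
gripper_width: 0.0122
gripper_force: 30.0
```

```bash
python3 -c "
from h import *
dial()"
```

```text
box [ 0.014  -0.0218] r 0.0259 v 1.001
```

Emit:
apply_moves(
  steps=[
    {"tx":0.001,"ty":-0.0006,"tz":0,"ax":0,"ay":0,"az":0,"grip":0},
    {"tx":0,"ty":0,"tz":0,"ax":0,"ay":0,"az":0,"grip":0},
    {"tx":0,"ty":0,"tz":0,"ax":0,"ay":0,"az":0,"grip":0},
    {"tx":0,"ty":0,"tz":0,"ax":0,"ay":0,"az":0,"grip":0},
    {"tx":0,"ty":0,"tz":0,"ax":0,"ay":0,"az":0,"grip":0},
    {"tx":0,"ty":0,"tz":0,"ax":0,"ay":0,"az":0,"grip":0},
    {"tx":0,"ty":0,"tz":0,"ax":0,"ay":0,"az":0,"grip":30},
    {"tx":0,"ty":0,"tz":0,"ax":0,"ay":0,"az":0,"grip":30},
    {"tx":0,"ty":0,"tz":0,"ax":0,"ay":0,"az":0,"grip":30},
    {"tx":0,"ty":0,"tz":-0.03,"ax":0,"ay":0,"az":0,"grip":50},
    {"tx":0,"ty":0,"tz":-0.03,"ax":0,"ay":0,"az":0,"grip":50},
    {"tx":0,"ty":0,"tz":0,"ax":0,"ay":0,"az":0,"grip":50},
  ],
)

```text
time: 15.07
tool_pos: [0.6095, -0.098, 0.1422]
ee_rot: [0.006, -0.025, 1.0, -0.002]
ft_force: [0.2, -0.6, 1.4]
gripper_width: 0.0426
gripper_force: 0.0
```

Emit:
apply_moves(
  steps=[
    {"tx":-0.008,"ty":-0.036,"tz":0,"ax":0,"ay":0,"az":0,"grip":50},
    {"tx":-0.008,"ty":-0.036,"tz":0,"ax":0,"ay":0,"az":0,"grip":50},
    {"tx":0,"ty":0,"tz":0,"ax":0,"ay":0,"az":0,"grip":50},
    {"tx":0,"ty":0,"tz":0,"ax":0,"ay":0,"az":0,"grip":50},
  ],
)

```text
time: 15.4
tool_pos: [0.6259, -0.17, 0.1355]
ee_rot: [0.0, -0.024, 1.0, -0.0]
ft_force: [-0.7, 0.4, -0.9]
gripper_width: 0.0459
gripper_force: 0.0
```

```bash
python3 - <<'E'
from h import *
go(.6265,-.1684,.060)
i=get_image('scene'); u,v=map(int,pix(i,[.605,-.12,.08])); a=i['frame'][v-45:v+30,u-50:u+50]
b=get_image('top')['frame'][150:225,350:450]
cv2.imwrite('pics/g4.png',np.hstack([cv2.resize(q,None,fx=4,fy=4,interpolation=3) for q in(a,b)]))
E
```

```text
t 15.4 pos [ 0.6259 -0.17    0.1355] yaw x-axis [[-0.999, -0.048, -0.001], [-0.048, 0.999, -0.001]] w 0.0459187607818661
tool shift [-0.0006  0.0017  0.0755]
```

View pics/g4.png

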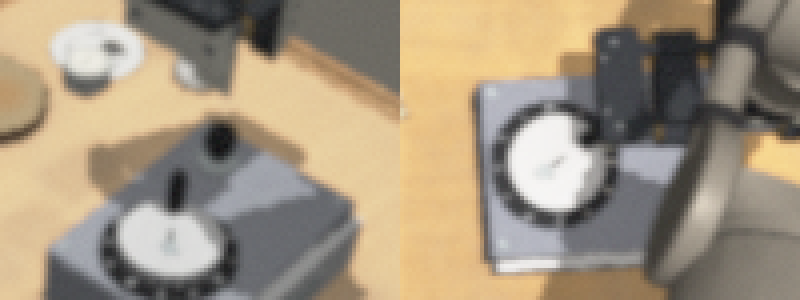

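Emit:
apply_moves(
  steps=[
    {"tx":-0.0005,"ty":0.0015,"tz":0.035,"ax":0,"ay":0,"az":0,"grip":50},
    {"tx":0,"ty":0,"tz":0.028,"ax":0,"ay":0,"az":0,"grip":50},
    {"tx":0,"ty":0,"tz":0.012,"ax":0,"ay":0,"az":0,"grip":50},
    {"tx":0,"ty":0,"tz":0,"ax":0,"ay":0,"az":0,"grip":50},
    {"tx":0,"ty":0,"tz":0,"ax":0,"ay":0,"az":0,"grip":0},
    {"tx":0,"ty":0,"tz":0,"ax":0,"ay":0,"az":0,"grip":0},
    {"tx":0,"ty":0,"tz":0,"ax":0,"ay":0,"az":0,"grip":0},
    {"tx":0,"ty":0,"tz":0,"ax":0,"ay":0,"az":0,"grip":0},
    {"tx":0,"ty":0,"tz":0,"ax":0,"ay":0,"az":0,"grip":0},
  ],
)

```text
time: 16.25
tool_pos: [0.6273, -0.1681, 0.0626]
ee_rot: [0.002, -0.025, 1.0, -0.002]
ft_force: [-0.5, -6.0, 2.2]
gripper_width: 0.0213
gripper_force: 30.0
```

Emit:
apply_moves(
  steps=[
    {"tx":0,"ty":0,"tz":-0.005,"ax":0,"ay":0,"az":0,"grip":0},
    {"tx":0,"ty":0,"tz":-0.005,"ax":0,"ay":0,"az":0,"grip":0},
    {"tx":0,"ty":0,"tz":-0.004,"ax":0,"ay":0,"az":0,"grip":0},
    {"tx":0,"ty":0,"tz":-0.002,"ax":0,"ay":0,"az":0,"grip":0},
    {"tx":0,"ty":0,"tz":0,"ax":0,"ay":0,"az":0,"grip":0},
    {"tx":0,"ty":0,"tz":0,"ax":0,"ay":0,"az":0,"grip":0},
    {"tx":0,"ty":0,"tz":0,"ax":0,"ay":0,"az":0,"grip":0},
  ],
)

```text
time: 16.83
tool_pos: [0.6272, -0.168, 0.0768]
ee_rot: [0.001, -0.025, 1.0, -0.001]
ft_force: [4.2, -6.7, -8.3]
gripper_width: 0.0214
gripper_force: 30.0
```

```bash
python3 - <<'E'
from h import *
s=tool();print(s['gripper_force'],s['ft_force'])
i=get_image('scene')
for d in place_of('tray_front','scene')[:2]: print(d['conf'],at_z(i,d['xy'],.024))
a=i['frame'][100:250,300:500]
cv2.imwrite('pics/g5.png',cv2.resize(a,None,fx=4,fy=4,interpolation=3))
E
```

```text
t 16.83 pos [ 0.6272 -0.168   0.0768] yaw x-axis [[-0.999, -0.05, -0.003], [-0.05, 0.999, -0.003]] w 0.021402927181258326
29.998681603901787 [ 4.23781292 -6.73474496 -8.26351495]
0.81 [ 0.4345049  -0.12884457  0.024     ]
```

View pics/g5.png

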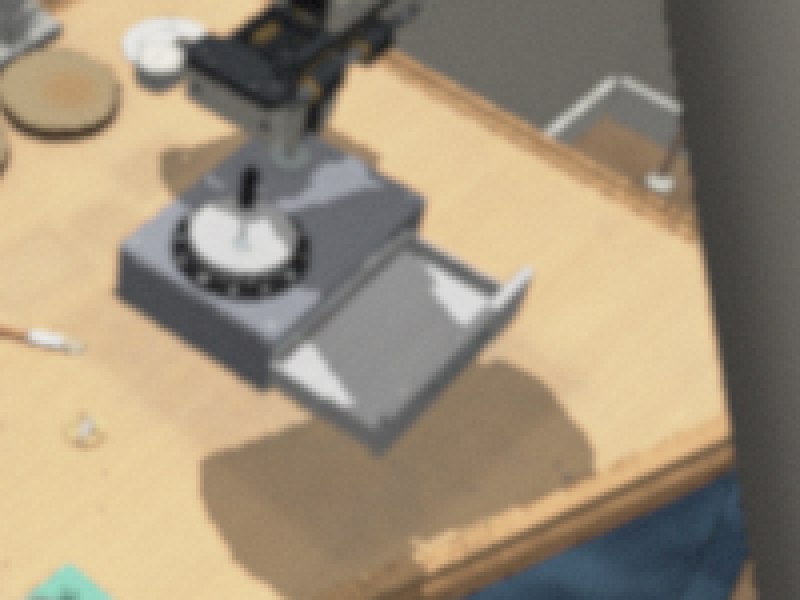

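Emit:
apply_moves(
  steps=[
    {"tx":0,"ty":0,"tz":0,"ax":0,"ay":0,"az":0,"grip":0},
    {"tx":0,"ty":0,"tz":0,"ax":0,"ay":0,"az":0,"grip":0},
    {"tx":0,"ty":0,"tz":0.01,"ax":0,"ay":0,"az":0,"grip":0},
    {"tx":0,"ty":0,"tz":0.004,"ax":0,"ay":0,"az":0,"grip":40},
    {"tx":0,"ty":0,"tz":0,"ax":0,"ay":0,"az":0,"grip":60},
    {"tx":0,"ty":0,"tz":0,"ax":0,"ay":0,"az":0,"grip":60},
    {"tx":0,"ty":0,"tz":0,"ax":0,"ay":0,"az":0,"grip":60},
    {"tx":0,"ty":0,"tz":-0.035,"ax":0,"ay":0,"az":0,"grip":60},
    {"tx":0,"ty":0,"tz":-0.035,"ax":0,"ay":0,"az":0,"grip":60},
    {"tx":0,"ty":0,"tz":-0.02,"ax":0,"ay":0,"az":0,"grip":60},
  ],
)

```text
time: 17.77
tool_pos: [0.6274, -0.1663, 0.1571]
ee_rot: [0.002, -0.026, 1.0, -0.001]
ft_force: [0.8, -0.6, 0.7]
gripper_width: 0.0542
gripper_force: 0.0
```

Emit:
apply_moves(
  steps=[
    {"tx":0.0038,"ty":0.0352,"tz":0,"ax":0,"ay":0,"az":0,"grip":60},
    {"tx":0.0038,"ty":0.0352,"tz":0,"ax":0,"ay":0,"az":0,"grip":60},
    {"tx":0.0038,"ty":0.0352,"tz":0,"ax":0,"ay":0,"az":0,"grip":60},
    {"tx":0.0038,"ty":0.0352,"tz":0,"ax":0,"ay":0,"az":0,"grip":60},
    {"tx":0.0038,"ty":0.0352,"tz":0,"ax":0,"ay":0,"az":0,"grip":60},
    {"tx":0.0038,"ty":0.0352,"tz":0,"ax":0,"ay":0,"az":0,"grip":60},
    {"tx":0.0038,"ty":0.0352,"tz":0,"ax":0,"ay":0,"az":0,"grip":60},
    {"tx":0,"ty":0,"tz":0,"ax":0,"ay":0,"az":0,"grip":60},
    {"tx":0,"ty":0,"tz":0,"ax":0,"ay":0,"az":0,"grip":60},
  ],
)

```text
time: 18.52
tool_pos: [0.5868, 0.0807, 0.1535]
ee_rot: [0.001, -0.027, 1.0, 0.0]
ft_force: [-0.5, 0.4, 0.6]
gripper_width: 0.0552
gripper_force: 0.0
```

```bash
cat >> h.py <<'E'
def find(n,z):
    for cam in('scene','top'):
        i=get_image(cam)
        for d in place_of(n,cam)[:3]: print(cam,n,'place',round(d['conf'],2),np.round(at_z(i,d['xy'],z),4))
        for r in regions_of(n,cam)[:2]:
            y,x=np.nonzero(r['pixels']); print('   region',round(r['conf'],2),len(x),np.round(at_z(i,[(x.mean()+.5)/640,(y.mean()+.5)/400],z+.004),4))
E
python3 - <<'E'
from h import *
find('movement_1',.0)
go(.587,.0775,.06)
a=get_image('scene')['frame'][100:250,250:450]
cv2.imwrite('pics/g6.png',cv2.resize(a,None,fx=4,fy=4,interpolation=3))
E
```

```text
scene movement_1 place 0.44 [0.5867 0.0772 0.    ]
   region 0.64 63 [0.5836 0.0804 0.004 ]
   region 0.15 4006 [ 0.5578 -0.1344  0.004 ]
t 18.82 pos [0.5873 0.0773 0.1527] yaw x-axis [[-0.999, -0.049, -0.0], [-0.049, 0.999, -0.0]] w 0.0551750916115594
tool shift [0.0003 0.0002 0.0927]
```

View pics/g6.png

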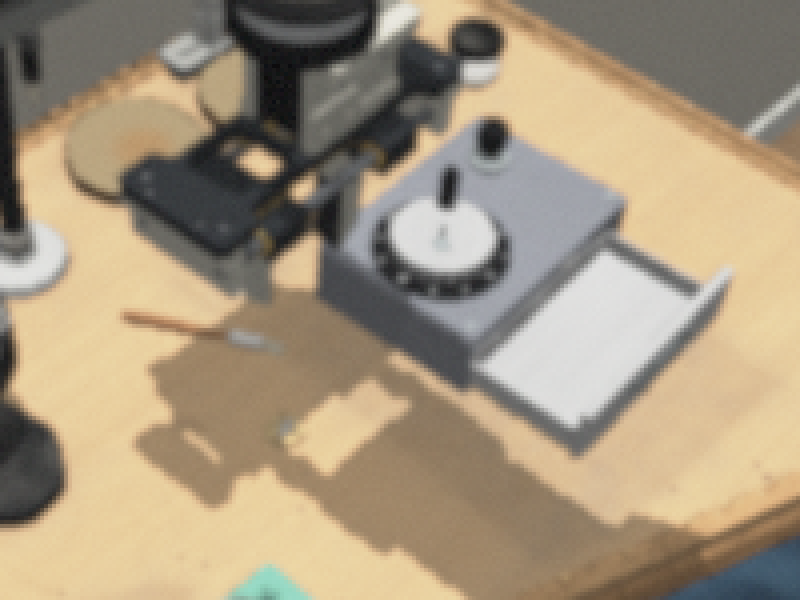

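Emit:
apply_moves(
  steps=[
    {"tx":-0.001,"ty":0,"tz":0.035,"ax":0,"ay":0,"az":0,"grip":60},
    {"tx":0,"ty":0,"tz":0.035,"ax":0,"ay":0,"az":0,"grip":60},
    {"tx":0,"ty":0,"tz":0.035,"ax":0,"ay":0,"az":0,"grip":60},
    {"tx":0,"ty":0,"tz":0.025,"ax":0,"ay":0,"az":0,"grip":60},
    {"tx":0,"ty":0,"tz":0.01,"ax":0,"ay":0,"az":0,"grip":60},
    {"tx":0,"ty":0,"tz":0,"ax":0,"ay":0,"az":0,"grip":60},
    {"tx":0,"ty":0,"tz":0,"ax":0,"ay":0,"az":0,"grip":60},
    {"tx":0,"ty":0,"tz":0,"ax":0,"ay":0,"az":0,"grip":60},
  ],
)

```text
time: 19.53
tool_pos: [0.5895, 0.0784, 0.0146]
ee_rot: [0.002, -0.025, 1.0, -0.0]
ft_force: [-0.9, 0.0, 0.5]
gripper_width: 0.0552
gripper_force: 0.0
```

```bash
python3 - <<'E'
from h import *
find('movement_1',.0)
go(.588,.0775,.003)
E
```

```text
scene movement_1 place 0.62 [0.5809 0.0845 0.    ]
   region 0.4 51 [0.5815 0.0794 0.004 ]
   region 0.32 68 [ 0.6713 -0.2366  0.004 ]
t 19.83 pos [0.5885 0.0787 0.0137] yaw x-axis [[-0.999, -0.051, -0.002], [-0.051, 0.999, 0.0]] w 0.055178741542906355
tool shift [ 0.0006 -0.0012  0.0107]
```

Emit:
apply_moves(
  steps=[
    {"tx":0.001,"ty":-0.001,"tz":0.006,"ax":0,"ay":0,"az":0,"grip":60},
    {"tx":0,"ty":0,"tz":0.005,"ax":0,"ay":0,"az":0,"grip":60},
    {"tx":0,"ty":0,"tz":0,"ax":0,"ay":0,"az":0,"grip":60},
    {"tx":0,"ty":0,"tz":0,"ax":0,"ay":0,"az":0,"grip":15},
    {"tx":0,"ty":0,"tz":0,"ax":0,"ay":0,"az":0,"grip":15},
    {"tx":0,"ty":0,"tz":0,"ax":0,"ay":0,"az":0,"grip":15},
    {"tx":0,"ty":0,"tz":0,"ax":0,"ay":0,"az":0,"grip":15},
    {"tx":0,"ty":0,"tz":0,"ax":0,"ay":0,"az":0,"grip":15},
    {"tx":0,"ty":0,"tz":0,"ax":0,"ay":0,"az":0,"grip":15},
  ],
)

```text
time: 20.58
tool_pos: [0.5871, 0.0776, 0.0018]
ee_rot: [0.0, -0.025, 1.0, 0.0]
ft_force: [-0.1, -0.1, 0.5]
gripper_width: 0.0221
gripper_force: 29.9
```

```bash
python3 - <<'E'
from h import *
i=get_image('scene'); u,v=map(int,pix(i,[.587,.078,.0]))
a=i['frame'][v-30:v+30,u-40:u+40]
cv2.imwrite('pics/g7.png',cv2.resize(a,None,fx=8,fy=8,interpolation=3)); print(u,v)
E
```

```text
320 207
```

View pics/g7.png

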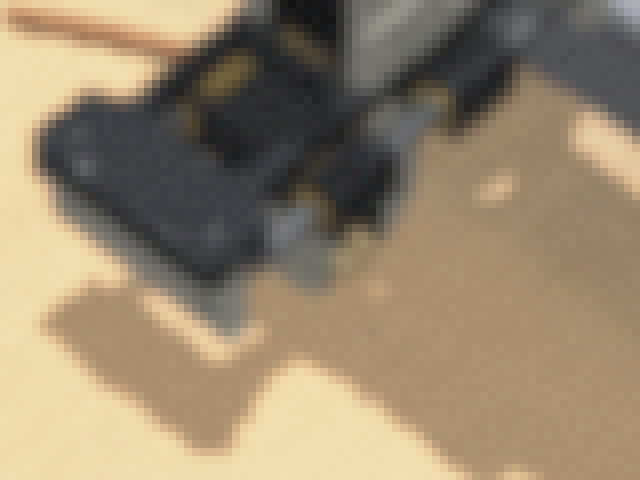

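Emit:
apply_moves(
  steps=[
    {"tx":0,"ty":0,"tz":-0.01,"ax":0,"ay":0,"az":0,"grip":15},
    {"tx":0,"ty":0,"tz":-0.02,"ax":0,"ay":0,"az":0,"grip":15},
    {"tx":0,"ty":0,"tz":-0.03,"ax":0,"ay":0,"az":0,"grip":15},
    {"tx":0,"ty":0,"tz":-0.03,"ax":0,"ay":0,"az":0,"grip":15},
    {"tx":0,"ty":0,"tz":-0.03,"ax":0,"ay":0,"az":0,"grip":15},
    {"tx":0,"ty":0,"tz":0,"ax":0,"ay":0,"az":0,"grip":15},
    {"tx":0,"ty":0,"tz":0,"ax":0,"ay":0,"az":0,"grip":15},
  ],
)

```text
time: 21.22
tool_pos: [0.5883, 0.0777, 0.1244]
ee_rot: [0.002, -0.025, 1.0, -0.0]
ft_force: [-0.3, -1.1, -0.3]
gripper_width: 0.0219
gripper_force: 29.9
```

```bash
python3 - <<'E'
from h import *
s=tool()
i=get_image('scene'); p=s['tool_pos']; u,v=map(int,pix(i,p)); print(u,v)
a=i['frame'][v-30:v+30,u-40:u+40]
cv2.imwrite('pics/g8.png',cv2.resize(a,None,fx=8,fy=8,interpolation=3)); print(u,v)
for d in place_of('tray_front','scene')[:1]: print('front',d['conf'],at_z(i,d['xy'],.024))
for d in place_of('tray_floor','scene')[:1]: print('floor',d['conf'],at_z(i,d['xy'],.007))
j=get_image('top')
for d in place_of('tray_front','top')[:1]: print('front',d['conf'],at_z(j,d['xy'],.024))
for d in place_of('tray_floor','top')[:1]: print('floor',d['conf'],at_z(j,d['xy'],.007))
E
```

```text
t 21.22 pos [0.5883 0.0777 0.1244] yaw x-axis [[-0.999, -0.051, -0.005], [-0.051, 0.999, -0.0]] w 0.0218878140377987
321 174
321 174
front 0.61 [ 0.43886428 -0.12988589  0.024     ]
floor 0.96 [ 0.49995562 -0.11582706  0.007     ]
front 0.94 [ 0.44387624 -0.12887242  0.024     ]
floor 0.69 [ 0.48914485 -0.11527483  0.007     ]
```

View pics/g8.png

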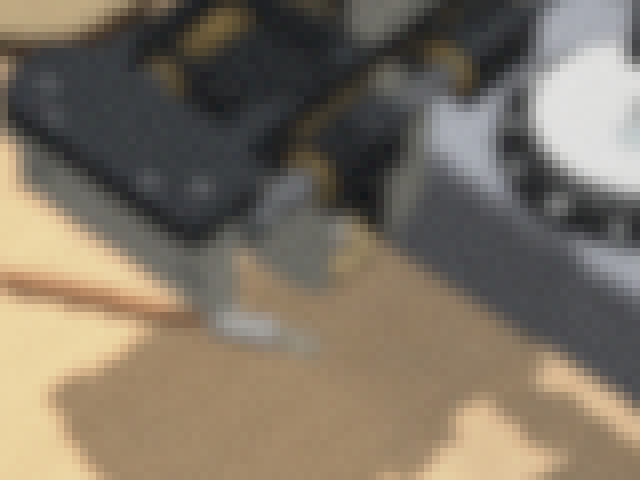

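Emit:
apply_moves(
  steps=[
    {"tx":0.0154,"ty":-0.0327,"tz":0,"ax":0,"ay":0,"az":0,"grip":15},
    {"tx":0.0154,"ty":-0.0327,"tz":0,"ax":0,"ay":0,"az":0,"grip":15},
    {"tx":0.0154,"ty":-0.0327,"tz":0,"ax":0,"ay":0,"az":0,"grip":15},
    {"tx":0.0154,"ty":-0.0327,"tz":0,"ax":0,"ay":0,"az":0,"grip":15},
    {"tx":0.0154,"ty":-0.0327,"tz":0,"ax":0,"ay":0,"az":0,"grip":15},
    {"tx":0.0154,"ty":-0.0327,"tz":0,"ax":0,"ay":0,"az":0,"grip":15},
    {"tx":0.0154,"ty":-0.0327,"tz":0,"ax":0,"ay":0,"az":0,"grip":15},
    {"tx":0,"ty":0,"tz":0,"ax":0,"ay":0,"az":0,"grip":15},
    {"tx":0,"ty":0,"tz":0,"ax":0,"ay":0,"az":0,"grip":15},
    {"tx":0,"ty":0,"tz":0,"ax":0,"ay":0,"az":0,"grip":15},
  ],
)

```text
time: 22.35
tool_pos: [0.4909, -0.1562, 0.1212]
ee_rot: [-0.0, -0.025, 1.0, 0.0]
ft_force: [-0.2, 0.2, -0.0]
gripper_width: 0.0222
gripper_force: 29.9
```

```bash
python3 - <<'E'
from h import *
go(.4924,-.1562,.0105)
i=get_image('scene'); a=i['frame'][120:240,330:490]
cv2.imwrite('pics/g9.png',cv2.resize(a,None,fx=5,fy=5,interpolation=3))
E
```

```text
t 22.35 pos [ 0.4909 -0.1562  0.1212] yaw x-axis [[-0.999, -0.05, 0.001], [-0.05, 0.999, 0.001]] w 0.02218996968075304
tool shift [-0.0015 -0.0002  0.1107]
```

View pics/g9.png

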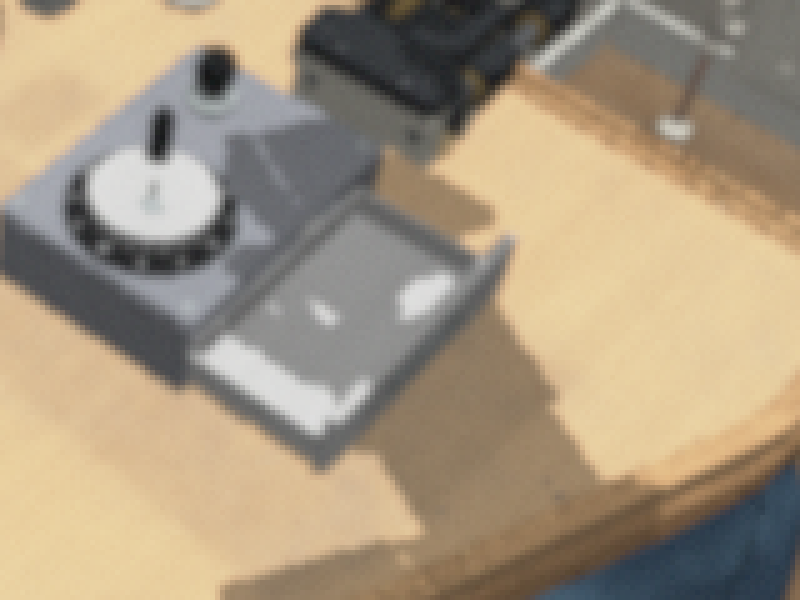

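Emit:
apply_moves(
  steps=[
    {"tx":-0.001,"ty":0,"tz":0.035,"ax":0,"ay":0,"az":0,"grip":15},
    {"tx":0,"ty":0,"tz":0.035,"ax":0,"ay":0,"az":0,"grip":15},
    {"tx":0,"ty":0,"tz":0.02,"ax":0,"ay":0,"az":0,"grip":15},
    {"tx":0,"ty":0,"tz":0.01,"ax":0,"ay":0,"az":0,"grip":15},
    {"tx":0,"ty":0,"tz":0,"ax":0,"ay":0,"az":0,"grip":15},
    {"tx":0,"ty":0,"tz":0,"ax":0,"ay":0,"az":0,"grip":15},
    {"tx":0,"ty":0,"tz":0.006,"ax":0,"ay":0,"az":0,"grip":15},
    {"tx":0,"ty":0,"tz":0.0025,"ax":0,"ay":0,"az":0,"grip":15},
    {"tx":0,"ty":0,"tz":0,"ax":0,"ay":0,"az":0,"grip":15},
    {"tx":0,"ty":0,"tz":0,"ax":0,"ay":0,"az":0,"grip":15},
  ],
)

```text
time: 23.23
tool_pos: [0.4924, -0.1565, 0.0138]
ee_rot: [0.0, -0.025, 1.0, -0.0]
ft_force: [-0.2, -0.4, 0.1]
gripper_width: 0.0222
gripper_force: 29.9
```

Emit:
apply_moves(
  steps=[
    {"tx":0,"ty":0,"tz":0.002,"ax":0,"ay":0,"az":0,"grip":15},
    {"tx":0,"ty":0,"tz":0.0015,"ax":0,"ay":0,"az":0,"grip":15},
    {"tx":0,"ty":0,"tz":0,"ax":0,"ay":0,"az":0,"grip":15},
    {"tx":0,"ty":0,"tz":0,"ax":0,"ay":0,"az":0,"grip":30},
    {"tx":0,"ty":0,"tz":0,"ax":0,"ay":0,"az":0,"grip":38},
    {"tx":0,"ty":0,"tz":0,"ax":0,"ay":0,"az":0,"grip":38},
    {"tx":0,"ty":0,"tz":0,"ax":0,"ay":0,"az":0,"grip":38},
    {"tx":0,"ty":0,"tz":-0.01,"ax":0,"ay":0,"az":0,"grip":38},
    {"tx":0,"ty":0,"tz":-0.03,"ax":0,"ay":0,"az":0,"grip":50},
    {"tx":0,"ty":0,"tz":-0.035,"ax":0,"ay":0,"az":0,"grip":60},
    {"tx":0,"ty":0,"tz":-0.035,"ax":0,"ay":0,"az":0,"grip":60},
  ],
)

```text
time: 24.15
tool_pos: [0.4915, -0.1562, 0.1213]
ee_rot: [-0.001, -0.025, 1.0, 0.0]
ft_force: [0.6, -0.4, -0.1]
gripper_width: 0.0506
gripper_force: 0.0
```

```bash
python3 - <<'E'
from h import *
find('movement_1',.007)
find('ring_1',.002)
go(.434,.196,.12)
E
```

```text
scene movement_1 place 0.4 [ 0.4931 -0.1564  0.007 ]
   region 0.55 50 [ 0.4871 -0.1528  0.011 ]
top movement_1 place 0.52 [0.5059 0.2066 0.007 ]
   region 0.67 754 [ 0.4821 -0.0845  0.011 ]
scene ring_1 place 0.58 [0.4379 0.2034 0.002 ]
scene ring_1 place 0.17 [ 0.4482 -0.1454  0.002 ]
   region 0.51 77 [0.4349 0.1934 0.006 ]
   region 0.51 269 [0.642  0.4386 0.006 ]
top ring_1 place 0.59 [0.4418 0.1961 0.002 ]
t 24.75 pos [ 0.4917 -0.1563  0.1189] yaw x-axis [[-0.999, -0.051, 0.001], [-0.051, 0.999, 0.001]] w 0.055542325926909074
tool shift [ 0.0397  0.3547 -0.0007]
```

Emit:
apply_moves(
  steps=[
    {"tx":0.004,"ty":0.0355,"tz":0,"ax":0,"ay":0,"az":0,"grip":55},
    {"tx":0.004,"ty":0.0355,"tz":0,"ax":0,"ay":0,"az":0,"grip":55},
    {"tx":0.004,"ty":0.0355,"tz":0,"ax":0,"ay":0,"az":0,"grip":55},
    {"tx":0.004,"ty":0.0355,"tz":0,"ax":0,"ay":0,"az":0,"grip":55},
    {"tx":0.004,"ty":0.0355,"tz":0,"ax":0,"ay":0,"az":0,"grip":55},
    {"tx":0.004,"ty":0.0355,"tz":0,"ax":0,"ay":0,"az":0,"grip":55},
    {"tx":0.004,"ty":0.0355,"tz":0,"ax":0,"ay":0,"az":0,"grip":55},
    {"tx":0.004,"ty":0.0355,"tz":0,"ax":0,"ay":0,"az":0,"grip":55},
    {"tx":0.004,"ty":0.0355,"tz":0,"ax":0,"ay":0,"az":0,"grip":55},
    {"tx":0.004,"ty":0.0355,"tz":0,"ax":0,"ay":0,"az":0,"grip":55},
    {"tx":0,"ty":0,"tz":0,"ax":0,"ay":0,"az":0,"grip":55},
    {"tx":0,"ty":0,"tz":0,"ax":0,"ay":0,"az":0,"grip":55},
  ],
)

```text
time: 25.75
tool_pos: [0.4334, 0.1975, 0.1194]
ee_rot: [-0.0, -0.027, 1.0, -0.0]
ft_force: [0.8, 0.1, 0.4]
gripper_width: 0.0503
gripper_force: 0.0
```

```bash
python3 - <<'E'
from h import *
find('ring_1',.002)
go(.434,.196,.012)
i=get_image('scene'); u,v=map(int,pix(i,[.45,.2,0])); x0,y0=u-50,v-40; print(x0,y0)
cv2.imwrite('pics/r.png',cv2.resize(i['frame'][y0:y0+75,x0:x0+100],None,fx=8,fy=8,interpolation=3))
print(pix(i,[.434,.196,.0115]))
E
```

```text
scene ring_1 place 0.6 [0.4415 0.2034 0.002 ]
   region 0.5 175 [0.4355 0.1936 0.006 ]
top ring_1 place 0.38 [ 0.4493 -0.1338  0.002 ]
   region 0.61 41 [0.6554 0.0413 0.006 ]
t 26.05 pos [0.4344 0.1949 0.1197] yaw x-axis [[-0.999, -0.049, 0.0], [-0.049, 0.999, -0.0]] w 0.05057618103478079
tool shift [0.0003 0.0011 0.1077]
276 231
(np.float64(332.7261069345719), np.float64(272.15420699503915))
```

View pics/r.png

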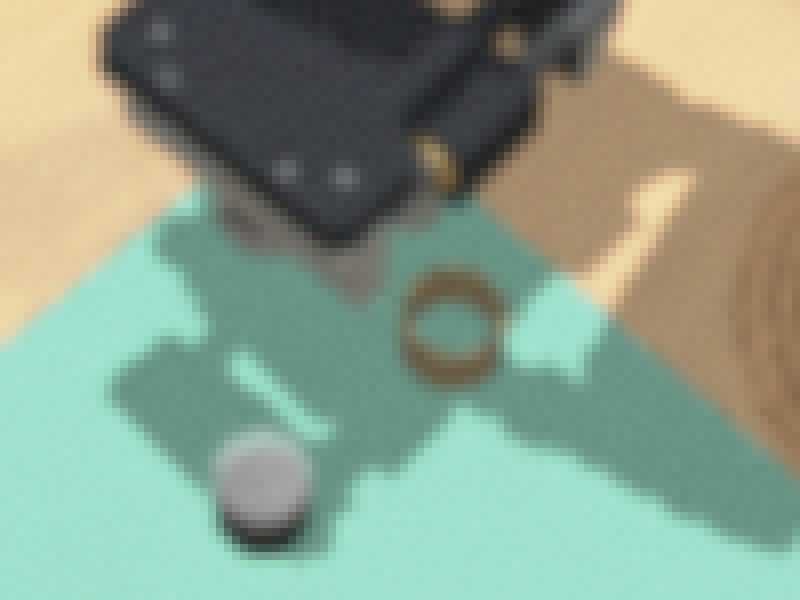

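Emit:
apply_moves(
  steps=[
    {"tx":0,"ty":0.001,"tz":0.035,"ax":0,"ay":0,"az":0,"grip":55},
    {"tx":0,"ty":0,"tz":0.035,"ax":0,"ay":0,"az":0,"grip":55},
    {"tx":0,"ty":0,"tz":0.025,"ax":0,"ay":0,"az":0,"grip":55},
    {"tx":0,"ty":0,"tz":0.01,"ax":0,"ay":0,"az":0,"grip":55},
    {"tx":0,"ty":0,"tz":0.005,"ax":0,"ay":0,"az":0,"grip":55},
    {"tx":0,"ty":0,"tz":0,"ax":0,"ay":0,"az":0,"grip":55},
    {"tx":0,"ty":0,"tz":0,"ax":0,"ay":0,"az":0,"grip":20},
    {"tx":0,"ty":0,"tz":0,"ax":0,"ay":0,"az":0,"grip":20},
    {"tx":0,"ty":0,"tz":0,"ax":0,"ay":0,"az":0,"grip":20},
    {"tx":0,"ty":0,"tz":0,"ax":0,"ay":0,"az":0,"grip":20},
    {"tx":0,"ty":0,"tz":0,"ax":0,"ay":0,"az":0,"grip":20},
  ],
)

```text
time: 27.02
tool_pos: [0.4347, 0.1973, 0.0107]
ee_rot: [0.001, -0.025, 1.0, 0.0]
ft_force: [0.1, -0.6, 6.2]
gripper_width: 0.0277
gripper_force: 30.0
```

Emit:
apply_moves(
  steps=[
    {"tx":0,"ty":0,"tz":-0.01,"ax":0,"ay":0,"az":0,"grip":20},
    {"tx":0,"ty":0,"tz":-0.03,"ax":0,"ay":0,"az":0,"grip":20},
    {"tx":0,"ty":0,"tz":-0.03,"ax":0,"ay":0,"az":0,"grip":20},
    {"tx":0,"ty":0,"tz":-0.035,"ax":0,"ay":0,"az":0,"grip":20},
    {"tx":0,"ty":0,"tz":0,"ax":0,"ay":0,"az":0,"grip":20},
    {"tx":0,"ty":0,"tz":0,"ax":0,"ay":0,"az":0,"grip":20},
  ],
)

```text
time: 27.52
tool_pos: [0.4351, 0.1975, 0.1171]
ee_rot: [0.002, -0.026, 1.0, 0.001]
ft_force: [-0.3, -0.1, -0.6]
gripper_width: 0.0281
gripper_force: 30.0
```

```bash
python3 - <<'E'
from h import *
go(.4887,-.0833,.0165)
E
```

```text
t 27.52 pos [0.4351 0.1975 0.1171] yaw x-axis [[-0.999, -0.051, -0.005], [-0.051, 0.999, 0.001]] w 0.02813861922210683
tool shift [-0.0387 -0.2832  0.1004]
```

Emit:
apply_moves(
  steps=[
    {"tx":-0.0048,"ty":-0.0354,"tz":0,"ax":0,"ay":0,"az":0,"grip":20},
    {"tx":-0.0048,"ty":-0.0354,"tz":0,"ax":0,"ay":0,"az":0,"grip":20},
    {"tx":-0.0048,"ty":-0.0354,"tz":0,"ax":0,"ay":0,"az":0,"grip":20},
    {"tx":-0.0048,"ty":-0.0354,"tz":0,"ax":0,"ay":0,"az":0,"grip":20},
    {"tx":-0.0048,"ty":-0.0354,"tz":0,"ax":0,"ay":0,"az":0,"grip":20},
    {"tx":-0.0048,"ty":-0.0354,"tz":0,"ax":0,"ay":0,"az":0,"grip":20},
    {"tx":-0.0048,"ty":-0.0354,"tz":0,"ax":0,"ay":0,"az":0,"grip":20},
    {"tx":-0.0048,"ty":-0.0354,"tz":0,"ax":0,"ay":0,"az":0,"grip":20},
    {"tx":0,"ty":0,"tz":0,"ax":0,"ay":0,"az":0,"grip":20},
    {"tx":0,"ty":0,"tz":0,"ax":0,"ay":0,"az":0,"grip":20},
    {"tx":0,"ty":0,"tz":0.03,"ax":0,"ay":0,"az":0,"grip":20},
    {"tx":0,"ty":0,"tz":0.03,"ax":0,"ay":0,"az":0,"grip":20},
  ],
)

```text
time: 28.52
tool_pos: [0.4871, -0.083, 0.0546]
ee_rot: [0.001, -0.026, 1.0, -0.0]
ft_force: [1.1, 0.3, 0.1]
gripper_width: 0.0285
gripper_force: 30.0
```

Emit:
apply_moves(
  steps=[
    {"tx":0,"ty":0,"tz":0.015,"ax":0,"ay":0,"az":0,"grip":20},
    {"tx":0,"ty":0,"tz":0,"ax":0,"ay":0,"az":0,"grip":20},
    {"tx":0,"ty":0,"tz":0,"ax":0,"ay":0,"az":0,"grip":20},
    {"tx":0,"ty":0,"tz":0,"ax":0,"ay":0,"az":0,"grip":20},
  ],
)

```text
time: 28.85
tool_pos: [0.4871, -0.0831, 0.0404]
ee_rot: [0.0, -0.026, 1.0, -0.0]
ft_force: [-0.7, -0.7, 0.2]
gripper_width: 0.0285
gripper_force: 30.0
```

```bash
python3 - <<'E'
from h import *
go(.4887,-.0833,.0165)
E
```

```text
t 28.85 pos [ 0.4871 -0.0831  0.0404] yaw x-axis [[-0.999, -0.052, -0.001], [-0.052, 0.999, -0.0]] w 0.028482199260253842
tool shift [-0.0016 -0.0003  0.0239]
```

Emit:
apply_moves(
  steps=[
    {"tx":-0.001,"ty":0,"tz":0.014,"ax":0,"ay":0,"az":0,"grip":20},
    {"tx":0,"ty":0,"tz":0.008,"ax":0,"ay":0,"az":0,"grip":20},
    {"tx":0,"ty":0,"tz":0.002,"ax":0,"ay":0,"az":0,"grip":20},
    {"tx":0,"ty":0,"tz":0,"ax":0,"ay":0,"az":0,"grip":20},
    {"tx":0,"ty":0,"tz":0,"ax":0,"ay":0,"az":0,"grip":20},
  ],
)

```text
time: 29.27
tool_pos: [0.488, -0.0837, 0.0163]
ee_rot: [0.0, -0.025, 1.0, -0.0]
ft_force: [-0.3, 0.5, 0.4]
gripper_width: 0.0279
gripper_force: 30.0
```

Emit:
apply_moves(
  steps=[
    {"tx":0,"ty":0,"tz":0,"ax":0,"ay":0,"az":0,"grip":38},
    {"tx":0,"ty":0,"tz":0,"ax":0,"ay":0,"az":0,"grip":40},
    {"tx":0,"ty":0,"tz":0,"ax":0,"ay":0,"az":0,"grip":40},
    {"tx":0,"ty":0,"tz":-0.01,"ax":0,"ay":0,"az":0,"grip":40},
    {"tx":0,"ty":0,"tz":-0.03,"ax":0,"ay":0,"az":0,"grip":40},
    {"tx":0,"ty":0,"tz":-0.035,"ax":0,"ay":0,"az":0,"grip":40},
    {"tx":0.03,"ty":0,"tz":-0.02,"ax":0,"ay":0,"az":0,"grip":0},
    {"tx":0.03,"ty":0,"tz":0,"ax":0,"ay":0,"az":0,"grip":0},
    {"tx":0.03,"ty":0,"tz":0,"ax":0,"ay":0,"az":0,"grip":0},
    {"tx":0,"ty":0,"tz":0,"ax":0,"ay":0,"az":0,"grip":0},
    {"tx":0,"ty":0,"tz":0,"ax":0,"ay":0,"az":0,"grip":0},
    {"tx":0,"ty":0,"tz":0,"ax":0,"ay":0,"az":0,"grip":0},
  ],
)

```text
time: 30.27
tool_pos: [0.3988, -0.0887, 0.1115]
ee_rot: [0.001, -0.025, 1.0, -0.0]
ft_force: [-0.1, -0.2, -0.6]
gripper_width: 0.0022
gripper_force: 0.0
```

```bash
python3 - <<'E'
from h import *
find('movement_1',.007); find('ring_1',.007)
go(.43,-.1225,.022)
a=get_image('scene')['frame'][110:310,300:500]; b=get_image('top')['frame'][150:270,280:430]
cv2.imwrite('pics/f.png',np.hstack([cv2.resize(a,(500,500),interpolation=3),cv2.resize(b,(300,240)).repeat(1,0) if 0 else cv2.copyMakeBorder(cv2.resize(b,(300,240),interpolation=3),0,260,0,0,0)]))
E
```

```text
top movement_1 place 0.41 [ 0.4849 -0.1554  0.007 ]
   region 0.62 65 [ 0.4933 -0.1556  0.011 ]
scene ring_1 place 0.45 [ 0.4846 -0.0776  0.007 ]
   region 0.54 100 [ 0.4887 -0.0882  0.011 ]
top ring_1 place 0.43 [ 0.4892 -0.0789  0.007 ]
top ring_1 place 0.26 [ 0.4801 -0.1501  0.007 ]
t 30.87 pos [ 0.3979 -0.0883  0.1106] yaw x-axis [[-0.999, -0.051, 0.0], [-0.051, 0.999, 0.0]] w 0.00047714965298971905
tool shift [-0.0303 -0.0358  0.0886]
```

View pics/f.png

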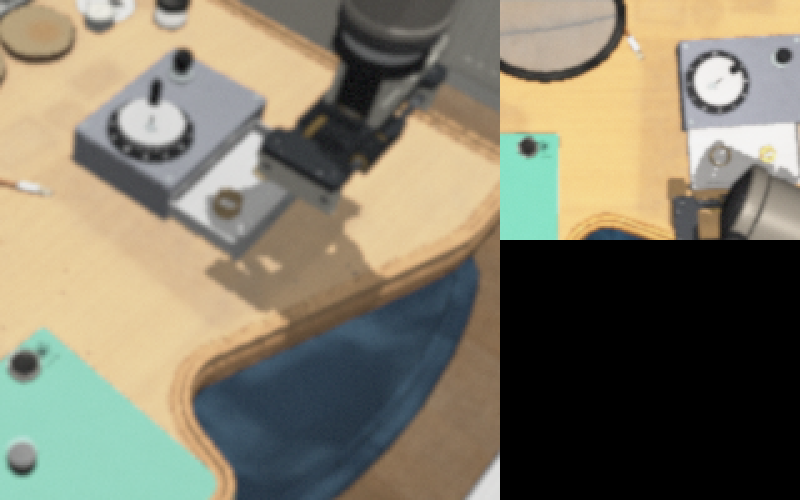

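Emit:
apply_moves(
  steps=[
    {"tx":-0.006,"ty":-0.018,"tz":0,"ax":0,"ay":0,"az":0,"grip":0},
    {"tx":-0.006,"ty":-0.018,"tz":0,"ax":0,"ay":0,"az":0,"grip":0},
    {"tx":0,"ty":0,"tz":0.035,"ax":0,"ay":0,"az":0,"grip":0},
    {"tx":0,"ty":0,"tz":0.035,"ax":0,"ay":0,"az":0,"grip":0},
    {"tx":0,"ty":0,"tz":0.018,"ax":0,"ay":0,"az":0,"grip":0},
    {"tx":0,"ty":0,"tz":0,"ax":0,"ay":0,"az":0,"grip":0},
    {"tx":0,"ty":0,"tz":0,"ax":0,"ay":0,"az":0,"grip":0},
    {"tx":0,"ty":0,"tz":0,"ax":0,"ay":0,"az":0,"grip":0},
    {"tx":-0.004,"ty":0,"tz":0,"ax":0,"ay":0,"az":0,"grip":0},
    {"tx":-0.004,"ty":0,"tz":0,"ax":0,"ay":0,"az":0,"grip":0},
    {"tx":-0.004,"ty":0,"tz":0,"ax":0,"ay":0,"az":0,"grip":0},
    {"tx":-0.004,"ty":0,"tz":0,"ax":0,"ay":0,"az":0,"grip":0},
  ],
)

```text
time: 31.97
tool_pos: [0.4287, -0.123, 0.0234]
ee_rot: [0.001, -0.026, 1.0, -0.0]
ft_force: [1.0, -0.1, 0.5]
gripper_width: -0.0
gripper_force: 0.0
```

Emit:
apply_moves(
  steps=[
    {"tx":-0.005,"ty":0,"tz":0,"ax":0,"ay":0,"az":0,"grip":0},
    {"tx":-0.005,"ty":0,"tz":0,"ax":0,"ay":0,"az":0,"grip":0},
    {"tx":-0.005,"ty":0,"tz":0,"ax":0,"ay":0,"az":0,"grip":0},
    {"tx":-0.005,"ty":0,"tz":0,"ax":0,"ay":0,"az":0,"grip":0},
    {"tx":-0.005,"ty":0,"tz":0,"ax":0,"ay":0,"az":0,"grip":0},
    {"tx":-0.005,"ty":0,"tz":0,"ax":0,"ay":0,"az":0,"grip":0},
    {"tx":-0.005,"ty":0,"tz":0,"ax":0,"ay":0,"az":0,"grip":0},
    {"tx":-0.005,"ty":0,"tz":0,"ax":0,"ay":0,"az":0,"grip":0},
    {"tx":-0.005,"ty":0,"tz":0,"ax":0,"ay":0,"az":0,"grip":0},
    {"tx":-0.005,"ty":0,"tz":0,"ax":0,"ay":0,"az":0,"grip":0},
    {"tx":-0.005,"ty":0,"tz":0,"ax":0,"ay":0,"az":0,"grip":0},
    {"tx":-0.005,"ty":0,"tz":0,"ax":0,"ay":0,"az":0,"grip":0},
  ],
)

```text
time: 32.97
tool_pos: [0.4876, -0.1194, 0.0225]
ee_rot: [-0.001, -0.025, 1.0, 0.0]
ft_force: [-5.2, 2.5, 2.7]
gripper_width: 0.0009
gripper_force: 2.5
```

Emit:
apply_moves(
  steps=[
    {"tx":-0.004,"ty":0,"tz":0,"ax":0,"ay":0,"az":0,"grip":0},
    {"tx":-0.004,"ty":0,"tz":0,"ax":0,"ay":0,"az":0,"grip":0},
    {"tx":-0.004,"ty":0,"tz":0,"ax":0,"ay":0,"az":0,"grip":0},
    {"tx":-0.004,"ty":0,"tz":0,"ax":0,"ay":0,"az":0,"grip":0},
    {"tx":-0.004,"ty":0,"tz":0,"ax":0,"ay":0,"az":0,"grip":0},
    {"tx":-0.003,"ty":0,"tz":0,"ax":0,"ay":0,"az":0,"grip":0},
    {"tx":0,"ty":0,"tz":0,"ax":0,"ay":0,"az":0,"grip":0},
    {"tx":0,"ty":0,"tz":0,"ax":0,"ay":0,"az":0,"grip":0},
  ],
)

```text
time: 33.63
tool_pos: [0.5114, -0.1188, 0.0226]
ee_rot: [0.001, -0.025, 1.0, -0.0]
ft_force: [-1.0, 0.7, -1.1]
gripper_width: 0.0005
gripper_force: 0.5
```

Emit:
apply_moves(
  steps=[
    {"tx":-0.002,"ty":0,"tz":0,"ax":0,"ay":0,"az":0,"grip":0},
    {"tx":0,"ty":0,"tz":0,"ax":0,"ay":0,"az":0,"grip":0},
    {"tx":-0.001,"ty":0,"tz":0,"ax":0,"ay":0,"az":0,"grip":0},
    {"tx":0,"ty":0,"tz":0,"ax":0,"ay":0,"az":0,"grip":0},
    {"tx":0,"ty":0,"tz":0,"ax":0,"ay":0,"az":0,"grip":0},
  ],
)

```text
time: 34.05
tool_pos: [0.5133, -0.1186, 0.0226]
ee_rot: [-0.0, -0.025, 1.0, 0.0]
ft_force: [-4.6, -1.4, 1.3]
gripper_width: 0.0006
gripper_force: 2.4
```

```bash
python3 - <<'E'
from h import *
s=tool(); print(s['ft_force'])
i=get_image('top')
for d in place_of('tray_front','top')[:1]: print('front',d['conf'],at_z(i,d['xy'],.024))
E
```

```text
t 34.05 pos [ 0.5133 -0.1186  0.0226] yaw x-axis [[-0.999, -0.051, 0.0], [-0.051, 0.999, 0.0]] w 0.000564050594183238
[-4.59558267 -1.35267849  1.2517861 ]
front 0.43 [ 0.52469074 -0.11649719  0.024     ]
```

Emit:
apply_moves(
  steps=[
    {"tx":-0.002,"ty":0,"tz":0,"ax":0,"ay":0,"az":0,"grip":0},
    {"tx":0,"ty":0,"tz":0,"ax":0,"ay":0,"az":0,"grip":0},
    {"tx":0,"ty":0,"tz":0,"ax":0,"ay":0,"az":0,"grip":0},
  ],
)

```text
time: 34.4
tool_pos: [0.5134, -0.1185, 0.0226]
ee_rot: [-0.002, -0.026, 1.0, 0.0]
ft_force: [-12.4, -3.9, 6.8]
gripper_width: 0.0002
gripper_force: 6.2
```

Emit:
apply_moves(
  steps=[
    {"tx":-0.002,"ty":0,"tz":0,"ax":0,"ay":0,"az":0,"grip":0},
    {"tx":0,"ty":0,"tz":0,"ax":0,"ay":0,"az":0,"grip":0},
    {"tx":0,"ty":0,"tz":0,"ax":0,"ay":0,"az":0,"grip":0},
  ],
)

```text
time: 34.65
tool_pos: [0.5134, -0.1185, 0.0226]
ee_rot: [-0.004, -0.026, 1.0, 0.0]
ft_force: [-19.3, -6.9, 11.2]
gripper_width: 0.0002
gripper_force: 9.9
```

Emit:
apply_moves(
  steps=[
    {"tx":0.004,"ty":0,"tz":0,"ax":0,"ay":0,"az":0,"grip":0},
    {"tx":0.01,"ty":0,"tz":0,"ax":0,"ay":0,"az":0,"grip":0},
    {"tx":0.03,"ty":0,"tz":0,"ax":0,"ay":0,"az":0,"grip":0},
    {"tx":0,"ty":0,"tz":-0.035,"ax":0,"ay":0,"az":0,"grip":0},
    {"tx":0,"ty":0,"tz":-0.035,"ax":0,"ay":0,"az":0,"grip":0},
    {"tx":0,"ty":0,"tz":-0.035,"ax":0,"ay":0,"az":0,"grip":30},
    {"tx":0,"ty":0,"tz":-0.02,"ax":0,"ay":0,"az":0,"grip":45},
    {"tx":0,"ty":0,"tz":0,"ax":0,"ay":0,"az":0,"grip":45},
    {"tx":0,"ty":0,"tz":0,"ax":0,"ay":0,"az":0,"grip":45},
  ],
)

```text
time: 35.4
tool_pos: [0.4754, -0.121, 0.1493]
ee_rot: [0.003, -0.025, 1.0, -0.001]
ft_force: [-0.4, 0.4, -1.3]
gripper_width: 0.0228
gripper_force: 0.0
```

```bash
python3 - <<'E'
from h import *
i=get_image('top')
for d in place_of('tray_front','top')[:1]: print('front',d['conf'],at_z(i,d['xy'],.024))
for d in place_of('post_grip','top')[:1]: print('post',d['conf'],at_z(i,d['xy'],.089))
i=get_image('scene')
for d in place_of('tray_front','scene')[:1]: print('front',d['conf'],at_z(i,d['xy'],.024))
for d in place_of('post_grip','scene')[:1]: print('post',d['conf'],at_z(i,d['xy'],.089))
go(.606,-.0968,.076)
E
```

```text
front 0.69 [ 0.5141399  -0.11667076  0.024     ]
post 0.56 [ 0.6167775  -0.09532235  0.089     ]
front 0.66 [ 0.52191111 -0.1223868   0.024     ]
post 0.93 [ 0.61477768 -0.0994188   0.089     ]
t 35.7 pos [ 0.4733 -0.1203  0.1466] yaw x-axis [[-0.999, -0.051, 0.002], [-0.051, 0.999, 0.001]] w 0.04013930657561839
tool shift [-0.1339  0.0167  0.0704]
```

Emit:
apply_moves(
  steps=[
    {"tx":-0.034,"ty":0.004,"tz":0,"ax":0,"ay":0,"az":0,"grip":45},
    {"tx":-0.034,"ty":0.004,"tz":0,"ax":0,"ay":0,"az":0,"grip":45},
    {"tx":-0.034,"ty":0.004,"tz":0,"ax":0,"ay":0,"az":0,"grip":45},
    {"tx":-0.032,"ty":0.0047,"tz":0,"ax":0,"ay":0,"az":0,"grip":45},
    {"tx":0,"ty":0,"tz":0,"ax":0,"ay":0,"az":0,"grip":45},
    {"tx":0,"ty":0,"tz":0,"ax":0,"ay":0,"az":0,"grip":45},
    {"tx":0,"ty":0,"tz":0,"ax":0,"ay":0,"az":0,"grip":45},
  ],
)

```text
time: 36.28
tool_pos: [0.6056, -0.0968, 0.1465]
ee_rot: [-0.001, -0.026, 1.0, 0.0]
ft_force: [-0.2, -0.3, -0.1]
gripper_width: 0.0411
gripper_force: 0.0
```

```bash
python3 - <<'E'
from h import *
go(.606,-.0968,.076)
E
```

```text
t 36.28 pos [ 0.6056 -0.0968  0.1465] yaw x-axis [[-0.999, -0.051, 0.003], [-0.051, 0.999, 0.001]] w 0.04110248957237364
tool shift [-0.0006 -0.      0.0705]
```

Emit:
apply_moves(
  steps=[
    {"tx":0,"ty":0,"tz":0.03,"ax":0,"ay":0,"az":0,"grip":45},
    {"tx":0,"ty":0,"tz":0.025,"ax":0,"ay":0,"az":0,"grip":45},
    {"tx":0,"ty":0,"tz":0.01,"ax":0,"ay":0,"az":0,"grip":45},
    {"tx":0,"ty":0,"tz":0.004,"ax":0,"ay":0,"az":0,"grip":45},
    {"tx":0,"ty":0,"tz":0,"ax":0,"ay":0,"az":0,"grip":45},
    {"tx":0,"ty":0,"tz":0,"ax":0,"ay":0,"az":0,"grip":0},
    {"tx":0,"ty":0,"tz":0,"ax":0,"ay":0,"az":0,"grip":0},
    {"tx":0,"ty":0,"tz":0,"ax":0,"ay":0,"az":0,"grip":0},
    {"tx":0,"ty":0,"tz":0,"ax":0,"ay":0,"az":0,"grip":0},
    {"tx":0,"ty":0,"tz":0,"ax":0,"ay":0,"az":0,"grip":0},
    {"tx":0,"ty":0,"tz":0,"ax":0,"ay":0,"az":0,"grip":0},
  ],
)

```text
time: 37.2
tool_pos: [0.6066, -0.0967, 0.0794]
ee_rot: [0.0, -0.025, 1.0, 0.0]
ft_force: [-1.3, 2.1, 3.3]
gripper_width: 0.012
gripper_force: 30.0
```

```bash
python3 -c "
from h import *
tool();dial()"
```

```text
t 37.2 pos [ 0.6066 -0.0967  0.0794] yaw x-axis [[-0.999, -0.051, -0.0], [-0.051, 0.999, 0.0]] w 0.011961238793581434
box [ 0.014  -0.0225] r 0.0265 v 1.013
```

Emit:
apply_moves(
  steps=[
    {"tx":-0.0059,"ty":0.0058,"tz":0,"ax":0,"ay":0,"az":0,"grip":0},
    {"tx":-0.0045,"ty":0.0078,"tz":0,"ax":0,"ay":0,"az":0,"grip":0},
    {"tx":-0.0016,"ty":0.0089,"tz":0,"ax":0,"ay":0,"az":0,"grip":0},
    {"tx":0,"ty":0,"tz":0,"ax":0,"ay":0,"az":0,"grip":0},
    {"tx":0,"ty":0,"tz":0,"ax":0,"ay":0,"az":0,"grip":0},
    {"tx":0,"ty":0,"tz":0,"ax":0,"ay":0,"az":0,"grip":0},
  ],
)

```text
time: 37.7
tool_pos: [0.6179, -0.0726, 0.0793]
ee_rot: [0.0, -0.026, 1.0, 0.0]
ft_force: [-3.1, 1.5, 6.2]
gripper_width: 0.0118
gripper_force: 30.0
```

```bash
python3 -c "
from h import *
tool();dial()"
```

```text
t 37.7 pos [ 0.6179 -0.0726  0.0793] yaw x-axis [[-0.999, -0.052, -0.001], [-0.052, 0.999, 0.001]] w 0.01183228060726474
box [0.0265 0.0011] r 0.0265 v -0.042
```

Emit:
apply_moves(
  steps=[
    {"tx":0,"ty":-0.0011,"tz":0,"ax":0,"ay":0,"az":0,"grip":0},
    {"tx":0,"ty":0,"tz":0,"ax":0,"ay":0,"az":0,"grip":0},
    {"tx":0,"ty":0,"tz":0,"ax":0,"ay":0,"az":0,"grip":0},
    {"tx":0,"ty":0,"tz":0,"ax":0,"ay":0,"az":0,"grip":40},
    {"tx":0,"ty":0,"tz":0,"ax":0,"ay":0,"az":0,"grip":40},
    {"tx":0,"ty":0,"tz":0,"ax":0,"ay":0,"az":0,"grip":40},
    {"tx":0,"ty":0,"tz":-0.03,"ax":0,"ay":0,"az":0,"grip":40},
    {"tx":0,"ty":0,"tz":-0.035,"ax":0,"ay":0,"az":0,"grip":40},
    {"tx":0,"ty":0,"tz":-0.035,"ax":0,"ay":0,"az":0,"grip":40},
  ],
)

```text
time: 38.45
tool_pos: [0.617, -0.0747, 0.1787]
ee_rot: [-0.001, -0.025, 1.0, 0.0]
ft_force: [0.4, 0.1, 0.6]
gripper_width: 0.0364
gripper_force: 0.0
```

Emit:
apply_moves(
  steps=[
    {"tx":0.03,"ty":0.03,"tz":0,"ax":0,"ay":0,"az":0,"grip":40},
    {"tx":0.03,"ty":0.03,"tz":0,"ax":0,"ay":0,"az":0,"grip":40},
    {"tx":0.03,"ty":0.03,"tz":0,"ax":0,"ay":0,"az":0,"grip":40},
    {"tx":0.03,"ty":0.03,"tz":0,"ax":0,"ay":0,"az":0,"grip":40},
    {"tx":0.03,"ty":0.03,"tz":0,"ax":0,"ay":0,"az":0,"grip":40},
    {"tx":0.01,"ty":0.03,"tz":0,"ax":0,"ay":0,"az":0,"grip":40},
    {"tx":0,"ty":0.03,"tz":0,"ax":0,"ay":0,"az":0,"grip":40},
    {"tx":0,"ty":0.03,"tz":0,"ax":0,"ay":0,"az":0,"grip":40},
    {"tx":0,"ty":0,"tz":0,"ax":0,"ay":0,"az":0,"grip":40},
  ],
)

```text
time: 39.2
tool_pos: [0.4476, 0.1582, 0.1789]
ee_rot: [0.0, -0.027, 1.0, 0.001]
ft_force: [-0.5, 0.7, -0.4]
gripper_width: 0.0368
gripper_force: 0.0
```

```bash
python3 - <<'E'
from h import *
tool()
i=get_image('top'); u,v=pix(i,[*C,.07])
# post top: darkest blob inside dial disc
g=cv2.cvtColor(i['frame'],6); 
m=np.zeros_like(g); cv2.circle(m,(round(u),round(v)),13,255,-1)
ys,xs=np.nonzero((m>0)&(g<90)); print(u,v,len(xs),xs.mean(),ys.mean())
print(g[int(v)-20:int(v)+4:1,int(u)-10:int(u)+11])
for a in(-10,0,10):
    t=np.radians(a)-0; b=.026*np.array([np.cos(t),-np.sin(t)]); w=C+[b[0]*np.cos(Y)-b[1]*np.sin(Y),b[0]*np.sin(Y)+b[1]*np.cos(Y)]
    print(a,pix(i,[*w,.101]))
for d in place_of('tray_front','top')[:1]: print('front',d['conf'],at_z(i,d['xy'],.024))
for c in('top','scene'):
    for n in('movement_1','ring_1'):
        j=get_image(c)
        print(c,n,[(round(d['conf'],2),np.round(at_z(j,d['xy'],0),3)) for d in place_of(n,c)])
E
```

```text
t 39.2 pos [0.4476 0.1582 0.1789] yaw x-axis [[-0.999, -0.054, -0.001], [-0.054, 0.999, 0.002]] w 0.036783971986747654
388.9364455422011 191.57603544562673 40 387.925 198.45
[[176 178 178 180 179 182 181 181 177 177 176 178 176 178 177 178 178 177
  178 178 177]
 [177 176 176 177 180 177 179 178 179 178 176 176 178 178 179 177 179 177
  178 178 176]
 [178 179 177 179 179 178 177 177 174 177 174 177 177 177 179 178 181 180
  178 178 178]
 [179 178 178 180 178 175 169 164 160 160 160 159 161 163 171 176 177 177
  176 177 177]
 [179 178 175 169 162 155 143 125 130 133 117 108 108 121 142 157 165 171
  173 175 176]
 [177 170 156 136 113 102  91  96 135 147 121  87  71  74  87 106 125 146
  159 170 175]
 [164 142 112  87  69  63  61  86 124 133 107  78  57  56  61  76  99 108
  123 142 165]
 [135 108  94  80  66  71  91 118 143 134  92  65  54  62  89 102 106  99
   87 101 136]
 [ 95  81  99  99  97 131 162 184 190 155  94  60  56  86 142 166 149 116
   85  73  97]
 [ 67  68  88 121 158 204 224 225 197 131  69  55  65 114 186 221 214 181
  136  87  74]
 [ 63  83 129 182 219 233 236 233 19
[... 977 characters left out ...]
241 234 214 199 220 235 239 240 240 240
  240 241 240]
 [225 239 243 242 242 242 243 242 239 229 221 216 218 229 237 241 240 240
  240 240 240]
 [212 239 242 242 242 243 242 242 240 231 222 221 221 225 234 240 240 239
  241 240 240]]
-10 (np.float64(388.44659216568425), np.float64(181.2403425715559))
0 (np.float64(390.03884724973074), np.float64(181.0189396504057))
10 (np.float64(391.6499918793637), np.float64(181.07554214789596))
front 0.56 [ 0.51793265 -0.11598671  0.024     ]
top movement_1 [(0.23, array([0.684, 0.054, 0.   ]))]
top ring_1 [(0.3, array([ 0.635, -0.19 ,  0.   ]))]
scene movement_1 [(0.24, array([ 0.577, -0.124,  0.   ]))]
scene ring_1 [(0.23, array([0.5  , 0.195, 0.   ]))]
```

```bash
python3 - <<'E'
from h import *
i=get_image('top')
for a in(-10,0,10):
    t=np.radians(a)
    f=lambda r,z:np.round(pix(i,[C[0]+r*np.cos(t-Y),C[1]-r*np.sin(t-Y),z]),1)
    print(a,'c',f(0,.071),'post base',f(.026,.072),'mid',f(.026,.09),'top',f(.026,.102),'bezel',f(.042,.06),'spoke',f(.01,.071),f(-.01,.071))
E
```

```text
-10 c [389.  191.5] post base [386.9 182.7] mid [387.8 181.8] top [388.5 181.2] bezel [384.9 178. ] spoke [388.2 188.2] [389.8 194.9]
0 c [389.  191.5] post base [388.4 182.5] mid [389.4 181.6] top [390.1 181. ] bezel [387.4 177.7] spoke [388.8 188.1] [389.2 195. ]
10 c [389.  191.5] post base [390.  182.6] mid [391.  181.7] top [391.7 181. ] bezel [389.9 177.8] spoke [389.4 188.1] [388.6 195. ]
```

```bash
python3 -c "
from plant import *
print(close_job())"
```

```text
the job is handed in; nothing more can be done
None
```

I dialled 4‑9‑2, lifted the bolt and laid the one loose movement and one case ring I found in the tray. I then pushed the tray home to its stop, turned the dial to 12 (within about 3° in the picture), and handed the job in; the hand-in gave no verdict.

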